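# Tilt the seam sensor out of its foam and lay it windows up in the check cradle

## Task

The seam sensor lies windows down in the tight cutout of the sloping foam insert, its black end tucked under the foam lip. Lift its orange end first so that it tilts out from under the lip while the black end stays down in the cutout, then take it out, turn it over, and lay it windows up in the sloping cradle, flat on the bed between the cheeks, with one end at the yellow stop. Hold it until it lies in the cradle rather than dropping it in, and leave the electrode box, the tape measure and the aluminium block where they are.

Things in the scene. Friction and masses are not known exactly. Their poses are not given: they have to be found in the camera images.
- sensor: laser seam sensor, loose box 130 x 50 x 36 mm along its own x, y, z, about 0.32 kg, dark grey with an orange and a black end. Origin at its centre; x points to the orange end, z out of the window face (white panel, round lens, red slot). At the start its plain back (aluminium plate) is up and x points up the foam's slope. It can stand by itself on either end, centre then 65 mm up
- black_end (a point): point on the sensor: middle of the edge between its black end face and its window face, at (-65, 0, 18) mm in the sensor's axes
- foam: fixed, hard foam insert 190 x 150 mm, sloping at 25 degrees. Origin on the cutout's floor under the sensor's centre, 70 mm above the bench; x points up the slope, away from the robot give or take its yaw, z square out of the floor. Cutout 133 x 53 mm. Side walls 22 mm high end at x = -5; beyond, each side of the sensor is an open finger scoop 39 mm wide. High-end wall (x = 66 to 90) 18 mm high
- lip (a point): point on the foam, middle of the lip's inner edge, at (-57, 0, 42) mm in the foam's axes. The lip, 8 mm thick, covers the sensor's last 8 mm with its underside 42 mm above the floor. Under it, above an 8 mm step that stops the sensor's lower edge, a hollow reaches 18 mm behind the sensor: so it can tilt up to about 18 degrees about that edge, then be drawn out along its length
- pocket_low (a point): point on the foam where the sensor's edge black_end lies at the start: cutout floor at its low end, (-65, 0, 0) mm in the foam's axes
- bed: fixed aluminium cradle bed 102 x 88 mm, sloping at 25 degrees. Origin on its surface, 60 mm above the bench; x points down the slope, away from the robot give or take its yaw, z square out of the bed. A sensor lying home has its centre 2 mm down the slope from the origin and 18 mm above it along z. The bed's upper edge is at x = -25 mm, so about 38 mm of the sensor hangs free beyond it
- stop (a point): point on the cradle: middle of the foot of the yellow stop's face, at (67, 0, 0) mm in the bed's axes. The stop is 20 mm high. Cheeks 16 mm high on both sides, from x = 0 to the stop, leave 58 mm between them
- electrode_box: loose flat red and white box of electrodes, 32 x 85 x 12 mm, origin at the centre of its underside; bystander
- measuring_tape: loose yellow tape measure, 36 x 81 x 60 mm, origin at the centre of its underside; bystander
- offcut: loose aluminium block, 22 x 62 x 16 mm, origin at the centre of its underside; bystander
Not all that is in view belongs to the job. Of the things that look like the sensor, the larger one is meant.

How it is judged (in metres and radians):
On the way:
1. the sensor is tilted at least 9 degrees out of the cutout, orange end up, while its black end is still within 25 mm of its place at the low end (angle between the x axis of sensor and the x axis of foam, either way round above 0.157 rad and distance between black_end and pocket_low below 0.025 m), for 0.1 s.
At the end, for the whole second after the job is handed in: The sensor lies still in the cradle, windows up: flat on the bed within 0.1 rad, lengthwise along it within 0.13 rad, between the cheeks (within 8 mm of the middle), one end no more than about 13 mm short of the stop; either end may be at the stop (angle between sensor's own z axis and vertical below 0.6 rad and angle between the z axis of sensor and the z axis of bed, either way round below 0.1 rad and angle between the x axis of sensor and the x axis of bed, either way round below 0.13 rad and x of sensor in the frame of bed between -0.013 and 0.006 m and y of sensor in the frame of bed between -0.008 and 0.008 m and z of sensor in the frame of bed between 0.014 and 0.022 m and linear speed of sensor below 0.02 m/s); the robot touches nothing.
It fails at once if the sensor is let go more than 35 mm above where it should lie in the cradle (horizontal distance between sensor and bed below 0.06 m and z of sensor in the frame of bed above 0.053 m and contact force between the fingers and sensor below 0.2 N).
It fails at once if the electrode box is moved more than 30 mm (distance of electrode_box from where it was at the start of the episode above 0.03 m).
It fails at once if the tape measure is moved more than 30 mm (distance of measuring_tape from where it was at the start of the episode above 0.03 m).
It fails at once if the aluminium block is moved more than 30 mm (distance of offcut from where it was at the start of the episode above 0.03 m).
It also fails if it takes over 58 s, if anything falls off the work surface, if the arm or the gripper's body presses on something with over 40 N, if the wrist force passes 120 N, or if a joint passes its speed limit or range.

## Robot

A 6-joint arm with a two-finger parallel gripper is mounted at the origin on a cart in front of the work surface, level with it; the furniture and walls round the work are solid. World frame = base frame: x ahead of the robot, y to its left, z up, the work surface at z = 0. Lengths are in mm, angles in rad, forces in N, time in s.
With the tool pointing down it reaches from about 325 to 900 mm from the base axis. Payload 3.5 kg.
Tool frame: the origin (TCP) lies at the very end of the fingers, on their centre line; the grasp point (between the pads) lies 19 mm behind it; z points along the fingers, y is the line along which they close (so a half turn about z gives the same grasp; the last joint's range is limited). The gripper opens to 85 mm and grips with 20 to 120 N. Pads are 22 mm wide; open, the fingers measure 114 mm over their backs; the gripper's body (76 mm by 85 mm) begins 54 mm behind the grasp point. The pads swing forward as they close: fully open they stand 13 mm farther back than shut.
Start: joints at [-1.359, 0.276, -0.026, 1.268, 0, 1.467], TCP at [193.504, -594.288, 231.313] pointing down, gripper open.
Joint ranges: [-3.12, 3.12], [-0.85, 1.88], [-1.08, 1.24], [-1.95, 2.15], [-1.57, 1.53], [-3.14, 3.14]. Speed limits (rad/s): [2.57, 2.57, 3.14, 3.14, 3.14, 3.14].

## Interface

Orientations are given as a 3x3 rotation matrix whose columns are the frame's x, y, z axes.
In Python, from bench import monitor, snapshot, get_calibration, job, search_frame, landmark_of gives the robot as it stands.
- The arm moves only by the tool carry_out, never from a script. Its argument "increments" is a list of rows, each a list of 6 numbers: the shift along the tool's x, y, z in cm, then the turn, a rotation vector about the tool's x, y, z in degrees. In form: [[x, y, z, ax, ay, az], ...]. A call has 1 to 5 rows; each row is the pose to reach, as a shift and turn from the pose commanded when the call began, along the tool's axes at that moment; what a row does not reach only later rows make up. A row lasts 1/8 s, in which the tool goes at most 62.5 mm and 10.7 degrees, less where a joint would pass 70% of its speed; a pose out of reach is approached as far as the arm can. A call with a gripper value outside its range is refused whole. "claw" is the opening in per cent of the stroke, from 0 (shut) to 100 (fully open), set as the call begins (left out, the last holds). The fingers move at their own pace and stop on an object; "newtons" is the grip in N (left out, the last holds). Time passes only in rows, so rows that repeat a pose let the fingers close. It gives the time, the measured TCP pose, the force, the opening and the grip force at its end, in the units of the state.
- monitor.state(): the state, without advancing time (a new reading comes with each control period).
- snapshot(name): name is "scene" or "side" or "wrist"; returns the picture (384x512x3 uint8, blue, green, red); there is no depth.
- get_calibration(name): a dict with "mtx" (3x3 intrinsics, pixels), "R" (3x3) and "t" (3): a world point X has camera coordinates R X + t. Camera axes: x right, y down, z forward; pixel columns grow to the right and rows downward; lengths in mm; the calibration is good to about 2 mm. A picture is of the moment at which its call begins: read the wrist's pose just before it. get_calibration takes no time and is no camera call; for the wrist camera it gives the pose at the moment of the call.
- job.sign_off(): hands the job in; it is judged then, once.
Trained networks look in the newest picture that a camera, given by its name, has taken for a name from the list of things; names that differ only in an ending like _2 or _b are one class to them, and where a whole thing is asked for, a point or a joint stands for the part that bears it (a point fixed in the world has none). Each returns a list of dicts, best first, with "confidence" (0 to 1); they miss things now and then, are a little off and sometimes report something else, mostly with a low value. They report only what shows in the picture. A call takes as long as a camera call. They do not tell look-alikes from the thing itself.
- search_frame(label, camera): "rect" ([left, top, right, bottom] in pixels, round what is visible of it).
- landmark_of(label, camera): "centre" ([column, row] in pixels: a listed point, or the origin of a listed thing).
The state is a dict: "time_s": time; "joint_positions": joint angles; "joint_velocities": joint speeds; "effort": joint torques, N m; "tcp_pos": TCP position; "orientation": TCP orientation; "ft_force": force on the tool from outside, world axes, zero at the start; "wrist_torque": the same for the moment, N m; "gripper_width": finger opening in mm; "grasp_force": force on a finger pad.
Only numpy, scipy, OpenCV 4.12 (cv2) and the standard library are available. Lean on these libraries where they do the work, as an engineer would, in place of code of your own. Each camera call takes 0.05 s, during which the arm holds its last target. There are 200 camera calls.

## Working session

There is one attempt and no reset: what is moved stays moved. The work goes in short steps, Python scripts to look and compute and a tool call to move; the robot and the scene stay as the last step left them, time stands still between calls to the robot, and variables do not carry over. Pictures are saved under pics/ and viewed, at most 10 in all, crops included, and the job is handed in when it is done.

Besides the shell and the picture viewer there is one more tool, called after "Request:" in YAML: its name, and indented under it one key for each argument. carry_out: Moves the arm, as the interface text tells. Its arguments: {"type":"object","properties":{"increments":{"type":"array","items":{"type":"array","items":{"type":"number"}}},"claw":{"type":"number"},"newtons":{"type":"number"}},"required":["increments"]}

```bash
mkdir -p pics; ls
python3 - <<'E'
from bench import monitor, snapshot, get_calibration, job, search_frame, landmark_of
import cv2,numpy as np
s=monitor.state(); print({k:np.round(s[k],3).tolist() for k in ('time_s','tcp_pos','orientation','gripper_width')})
ims=[]
for c in("scene","side"):
    im=snapshot(c); cv2.imwrite(f"pics/{c}0.png",im); ims.append(im)
    k=get_calibration(c); print(c,np.round(k['mtx'],1).tolist(),np.round(k['R'],3).tolist(),np.round(k['t'],1).tolist())
    for l in("sensor","black_end","foam","lip","pocket_low","bed","stop","electrode_box","measuring_tape","offcut"):
        print(l,[(np.round(d['centre']).tolist(),round(d['confidence'],2)) for d in landmark_of(l,c)],[(np.round(d['rect']).tolist(),round(d['confidence'],2)) for d in search_frame(l,c)] if l in("sensor","foam","bed") else '')
cv2.imwrite("pics/both.png",cv2.resize(np.vstack(ims),(512*600//768*2//1 if 0 else 400*2//1 if 0 else 400,600)))
E
```

```text
pics
{'time_s': 0.0, 'tcp_pos': [193.344, -593.533, 230.164], 'orientation': [[0.951, 0.31, -0.0], [0.31, -0.951, 0.002], [0.0, -0.002, -1.0]], 'gripper_width': 85.334}
scene [[425.5, 0.0, 258.5], [0.0, 425.5, 193.9], [0.0, 0.0, 1.0]] [[0.983, -0.182, 0.007], [-0.156, -0.863, -0.48], [0.094, 0.471, -0.877]] [-560.7, 169.4, 1304.3]
sensor [([212.0, 226.0], 0.94), ([233.0, 165.0], 0.87)] [([216.0, 149.0, 258.0, 175.0], 0.92), ([200.0, 219.0, 227.0, 234.0], 0.79)]
black_end [([231.0, 222.0], 0.87), ([222.0, 169.0], 0.71)] 
foam [([242.0, 164.0], 0.59)] [([206.0, 135.0, 268.0, 197.0], 0.56)]
lip [([211.0, 163.0], 0.87)] 
pocket_low [([218.0, 168.0], 0.59)] 
bed [([261.0, 263.0], 0.92)] [([250.0, 248.0, 295.0, 280.0], 0.64)]
stop [([280.0, 260.0], 0.97)] 
electrode_box [([306.0, 210.0], 0.63), ([212.0, 164.0], 0.19)] 
measuring_tape [([199.0, 142.0], 0.68)] 
offcut [([213.0, 318.0], 0.64)] 
side [[411.7, 0.0, 259.4], [0.0, 411.7, 193.5], [0.0, 0.0, 1.0]] [[1.0, 0.029, 0.012], [0.024, -0.459, -0.888], [-0.02, 0.888, -0.46]] [-569.3, 72.5, 1421.7]
sensor [([249.0, 179.0], 0.9), ([218.0, 217.0], 0.52)] [([204.0, 209.0, 230.0, 218.0], 0.69), ([232.0, 165.0, 268.0, 184.0], 0.65)]
black_end [([233.0, 187.0], 0.88), ([224.0, 176.0], 0.56), ([231.0, 213.0], 0.5)] 
foam [([250.0, 181.0], 0.66)] [([219.0, 161.0, 278.0, 202.0], 0.85)]
lip [([236.0, 174.0], 0.62), ([236.0, 184.0], 0.32)] 
pocket_low [([237.0, 187.0], 0.79)] 
bed [([250.0, 232.0], 0.91), ([224.0, 179.0], 0.6)] [([241.0, 220.0, 275.0, 250.0], 0.67)]
stop [([270.0, 239.0], 0.61)] 
electrode_box [([302.0, 221.0], 0.57)] 
measuring_tape [([223.0, 178.0], 0.61)] 
offcut [([192.0, 267.0], 0.7)]
```

Run:
```python
import cv2,numpy as np
a=cv2.imread("pics/scene0.png")[120:340,170:330];b=cv2.imread("pics/side0.png")[140:290,170:330]
a=cv2.resize(a,None,fx=2.7,fy=2.7,interpolation=cv2.INTER_CUBIC);b=cv2.resize(b,None,fx=2.3,fy=2.3,interpolation=cv2.INTER_CUBIC)
o=np.zeros((600,800,3),np.uint8);o[:a.shape[0],:a.shape[1]]=a;o[:b.shape[0],432:432+b.shape[1]]=b
cv2.imwrite("pics/v1.png",o)
```

```text
(no output)
```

View pics/v1.png

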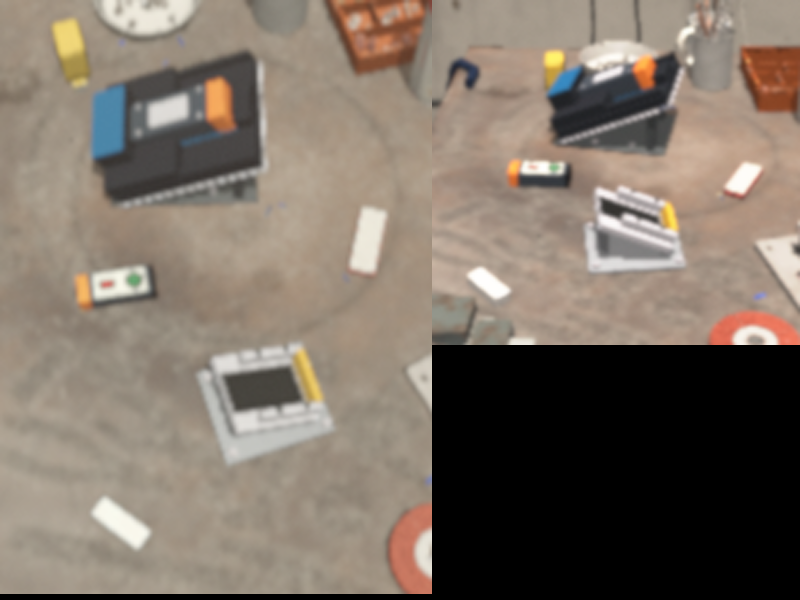

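The picture shows two look-alikes. One is at scene (233,165), side (249,179): in the foam, aluminium plate up, orange end to the right, and it is the larger. The other is at scene (212,226), lying windows up on the bench and smaller, so it is a decoy. The sensor in the foam fits the description. The cradle is at scene (261,263) with its yellow stop at (280,260).

```bash
cat > h.py <<'E'
import numpy as np, cv2, json
from scipy.optimize import least_squares
from scipy.spatial.transform import Rotation as Ro
S,C=np.sin(np.radians(25)),np.cos(np.radians(25))
def foamR(y): return Ro.from_euler('z',y).as_matrix()@np.array([[C,0,-S],[0,1,0],[S,0,C]])
def bedR(y): return Ro.from_euler('z',y).as_matrix()@np.array([[C,0,S],[0,1,0],[-S,0,C]])
def proj(k,X):
    p=np.array(k['mtx'])@(np.array(k['R'])@X+np.array(k['t'])); return p[:2]/p[2]
FP={'foam':(0,0,0),'sensor':(0,0,18),'black_end':(-65,0,0),'lip':(-57,0,42),'pocket_low':(-65,0,0)}
BP={'bed':(0,0,0),'stop':(67,0,0)}
def fit(obs,kind,x0):
    """obs: list of (calib,label,pixel)"""
    P,Rf,h=(FP,foamR,70) if kind=='foam' else (BP,bedR,60)
    f=lambda v:np.concatenate([proj(k,np.array([v[0]*100,v[1]*100,h])+Rf(v[2])@np.array(P[l],float))-p for k,l,p in obs])
    r=least_squares(f,[x0[0]/100,x0[1]/100,x0[2]],loss='soft_l1',f_scale=2)
    return np.array([r.x[0]*100,r.x[1]*100,r.x[2]]),f(r.x).reshape(-1,2)
E
python3 - <<'E'
from h import *
from bench import get_calibration,monitor
sc,sd=get_calibration('scene'),get_calibration('side')
obs=[(sc,'sensor',(233,165)),(sc,'black_end',(222,169)),(sc,'lip',(211,163)),(sc,'pocket_low',(218,168)),(sc,'foam',(242,164)),
(sd,'sensor',(249,179)),(sd,'black_end',(233,187)),(sd,'lip',(236,174)),(sd,'pocket_low',(237,187)),(sd,'foam',(250,181))]
v,r=fit(obs,'foam',(550,-50,0.1)); print(v,np.round(r,1).tolist())
obs=[(sc,'bed',(261,263)),(sc,'stop',(280,260)),(sd,'bed',(250,232)),(sd,'stop',(270,239))]
v,r=fit(obs,'bed',(550,-300,0.1)); print(v,np.round(r,1).tolist())
def ground(k,p,z):
    M=np.array(k['mtx'])@np.array(k['R']); d=np.linalg.solve(M,[p[0],p[1],1.]); c=-np.array(k['R']).T@k['t']; return np.round(c+d*(z-c[2])/d[2])
for n,a,b,z in (('decoy',(212,226),(218,217),15),('tape',(199,142),(223,178),0),('ebox',(306,210),(302,221),0),('offcut',(213,318),(192,267),0)): print(n,ground(sc,a,z),ground(sd,b,z))
w=get_calibration('wrist');s=monitor.state();R=np.array(s['orientation']);cw=-np.array(w['R']).T@w['t']
print('cam in tool',R.T@(cw-s['tcp_pos']),'\n',np.round(np.array(w['R'])@R,3),np.round(w['mtx'],1).tolist())
E
```

```text
[ 5.30992415e+02  1.61304367e+02 -2.93158765e-01] [[2.0, -0.9], [-1.9, 0.8], [4.9, -0.4], [2.1, 1.8], [-4.4, 3.1], [-0.5, -3.6], [2.7, -3.0], [-3.1, -0.4], [-1.3, -3.0], [0.5, -1.3]]
[ 5.45779987e+02 -1.68603619e+02  1.44246244e-01] [[-0.0, 0.8], [0.3, 0.8], [0.1, -1.9], [-0.1, -2.0]]
decoy [422.  -4.  15.] [430. -21.  15.]
tape [418. 333.   0.] [410. 318.   0.]
ebox [727.   5.   0.] [715.  -8.   0.]
offcut [ 387. -282.    0.] [ 386. -276.    0.]
cam in tool [  83.2051167    -0.56333308 -141.91780494] 
 [[ 0.001  1.     0.   ]
 [-0.946  0.001 -0.325]
 [-0.325 -0.     0.946]] [[282.2, 0.0, 256.7], [0.0, 282.2, 195.9], [0.0, 0.0, 1.0]]
```

Request:
carry_out:
  increments:
    - [4.8,-3.3,-1.1,0,0,0]
    - [9.6,-6.6,-2.2,0,0,0]
    - [14.4,-9.9,-3.3,0,0,0]
    - [19.2,-13.2,-4.4,0,0,0]
    - [24,-16.5,-5.5,0,0,0]

```text
time_s: 2.02
tcp_pos: [371.5, -361.6, 286.9]
orientation: [[0.951, 0.309, 0.001], [0.309, -0.951, -0.001], [0.0, 0.001, -1.0]]
ft_force: [1.2, -0.4, 0.4]
gripper_width: 85.6
grasp_force: 0.0
```

Request:
carry_out:
  increments:
    - [4,-2.7,-0.9,0,0,0]
    - [8,-5.4,-1.8,0,0,-4]
    - [12,-8.2,-2.7,0,0,-8]
    - [16,-11,-3.6,0,0,-12]
    - [20,-13.7,-4.5,0,0,-18]

```text
time_s: 2.65
tcp_pos: [519.2, -169.5, 331.8]
orientation: [[0.807, 0.591, 0.001], [0.591, -0.807, -0.0], [0.0, 0.001, -1.0]]
ft_force: [0.5, -0.1, -0.6]
gripper_width: 85.3
grasp_force: 0.0
```

```bash
cat >> h.py <<'E'
def rec():
    from bench import monitor
    s=monitor.state(); s={k:np.array(s[k]).tolist() for k in ('time_s','joint_positions','tcp_pos','orientation')}
    open('kin.jsonl','a').write(json.dumps(s)+'\n'); return s
def look(labels,fn=None):
    from bench import snapshot,get_calibration,landmark_of
    k=get_calibration('wrist'); im=snapshot('wrist'); out=[]
    if fn: cv2.imwrite(fn,im)
    for l in labels:
        d=landmark_of(l,'wrist'); print(l,[(np.round(x['centre'],1).tolist(),round(x['confidence'],2)) for x in d])
        if d: out.append((k,l,np.array(d[0]['centre'])))
    return k,out
E
python3 - <<'E'
from h import *
s=rec();print(np.round(s['joint_positions'],3))
k,o=look(['bed','stop'],'pics/w1.png')
v,r=fit(o,'bed',(546,-168,.14));print(v,r.round(1).tolist())
E
```

```text
[-0.434  0.099 -0.032  1.439 -0.     2.075]
bed [([266.5, 143.3], 0.59)]
stop [([286.4, 107.9], 0.56)]
[ 5.43535748e+02 -1.67358776e+02  7.79064896e-02] [[-0.6, 1.1], [0.7, -1.1]]
```

View pics/w1.png

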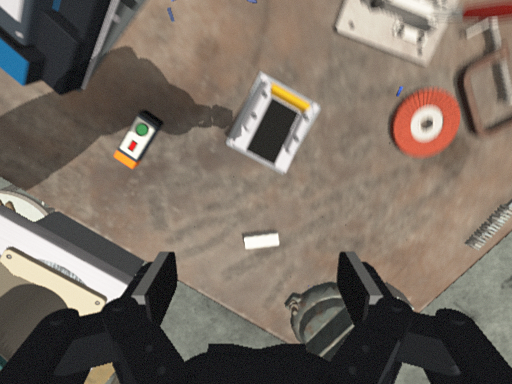

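The wrist view shows the cradle: bed centre at (267,143), yellow stop at (287,97). The decoy is at (140,140) and the foam is at upper left. Next I look over the foam.

Request:
carry_out:
  increments:
    - [3.9,-4.7,-0.5,0,0,6]
    - [7.8,-9.4,-1,0,0,12]
    - [11.7,-14.1,-1.5,0,0,18]
    - [15.6,-18.8,-2,0,0,24]
    - [19.5,-23.5,-2.5,0,0,30]

```text
time_s: 3.42
tcp_pos: [538.1, 128.6, 356.3]
orientation: [[0.993, 0.115, -0.001], [0.115, -0.993, 0.004], [-0.0, -0.004, -1.0]]
ft_force: [0.9, -0.0, -0.3]
gripper_width: 85.3
grasp_force: 0.0
```

Run:
```python
from h import *
s=rec();print(np.round(s['joint_positions'],3),np.round(s['tcp_pos'],1),s['time_s'])
k,o=look(['foam','sensor','black_end','lip','pocket_low'],'pics/w2.png')
v,r=fit(o,'foam',(531,161,0));print(v,r.round(1).tolist())
```

```text
[0.115 0.109 0.029 1.491 0.004 3.142] [538.1 128.6 356.3] 3.425
foam []
sensor [([324.1, 215.6], 0.97), ([232.0, 162.9], 0.95)]
black_end [([223.4, 188.4], 0.96), ([327.2, 197.0], 0.94)]
lip [([224.5, 201.7], 0.8)]
pocket_low [([226.4, 186.8], 0.76)]
[447.79552956 111.30001811  -1.92914412] [[-66.4, -1.8], [7.5, 2.6], [-2.2, -5.4], [4.5, 4.2]]
```

View pics/w2.png

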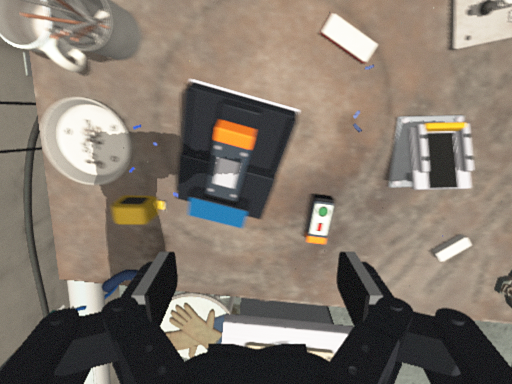

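The picture shows the foam at (238,150) holding the sensor, with orange end (235,134), plate (228,175) and blue lip (218,211). The decoy at (320,218) is windows up and smaller, with green and red marks. The tape is at (137,210), and the electrode box at (349,37). I'll refit using the sensor in the foam and confirm it with an enlarged crop.

Run:
```python
from h import *
from bench import get_calibration
FP['plate_or']=(41,0,36)
k=get_calibration('wrist')
o=[(k,'sensor',(232,163)),(k,'black_end',(223.4,188.4)),(k,'lip',(222,201.7)),(k,'pocket_low',(226.4,186.8))]
v,r=fit(o,'foam',(531,161,-.2));print(v,r.round(1).tolist())
for n,p in dict(orange_hi_L=(65,25,36),orange_hi_R=(65,-25,36),lipL=(-57,25,42),lipR=(-57,-25,42),wallL=(90,75,18),wallR=(90,-75,18)).items(): print(n,proj(k,np.array([v[0],v[1],70])+foamR(v[2])@np.array(p,float)).round(1))
im=cv2.imread('pics/w2.png')[70:240,160:350]
cv2.imwrite('pics/c2.png',cv2.resize(im,None,fx=3.5,fy=3.5,interpolation=cv2.INTER_CUBIC))
```

```text
[ 5.32539916e+02  1.62721605e+02 -1.78334839e-01] [[-0.5, 1.3], [2.6, -1.2], [-0.6, -0.5], [-0.4, 0.4]]
orange_hi_L [220.  128.4]
orange_hi_R [257.6 139.8]
lipL [205.8 196.8]
lipR [236.8 205.5]
wallL [187.6  92.3]
wallR [301.4 127.8]
```

View pics/c2.png

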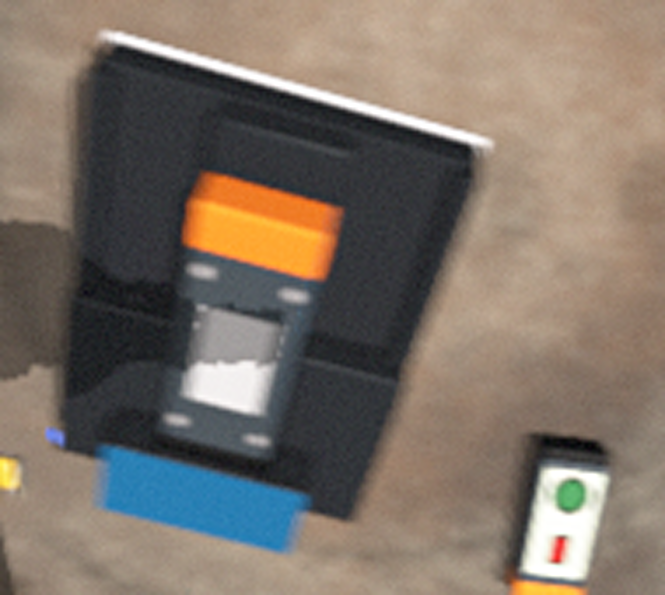

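The crop confirms it: the large sensor is in the foam, plate up, with its orange cap at crop (262,225) and its black end under the blue lip. The smaller one at (565,500) is the decoy.

Plan:
1. Flip the tool by a half turn so joint 6 is near 0.
2. Grip vertically at the scoops, tilt and draw the sensor out, and stand it on its black end on free bench.
3. Regrip from above and lay it in the cradle.

Request:
carry_out:
  increments:
    - [0,0,0,0,0,-8.25]
    - [0,0,0,0,0,-16.5]
    - [0,0,0,0,0,-24.75]
    - [0,0,0,0,0,-33]
    - [0,0,0,0,0,-41.25]

```text
time_s: 4.35
tcp_pos: [538.4, 125.6, 356.1]
orientation: [[0.671, 0.742, -0.001], [0.742, -0.671, 0.004], [0.002, -0.004, -1.0]]
ft_force: [0.5, -0.7, 0.1]
gripper_width: 85.5
grasp_force: 0.0
```

Request:
carry_out:
  increments:
    - [0,0,0,0,0,-8.25]
    - [0,0,0,0,0,-16.5]
    - [0,0,0,0,0,-24.75]
    - [0,0,0,0,0,-33]
    - [0,0,0,0,0,-41.25]

```text
time_s: 4.97
tcp_pos: [538.4, 125.6, 356.1]
orientation: [[0.015, 1.0, -0.001], [1.0, -0.015, 0.004], [0.004, -0.001, -1.0]]
ft_force: [-0.5, 0.3, -0.6]
gripper_width: 85.0
grasp_force: 0.0
```

Request:
carry_out:
  increments:
    - [0,0,0,0,0,-8.25]
    - [0,0,0,0,0,-16.5]
    - [0,0,0,0,0,-24.75]
    - [0,0,0,0,0,-33]
    - [0,0,0,0,0,-41.25]

```text
time_s: 5.6
tcp_pos: [538.4, 125.6, 356.1]
orientation: [[-0.648, 0.762, -0.001], [0.762, 0.648, 0.004], [0.004, 0.002, -1.0]]
ft_force: [0.3, -0.1, -0.2]
gripper_width: 85.4
grasp_force: 0.0
```

Request:
carry_out:
  increments:
    - [0,0,0,0,0,-8.25]
    - [0,0,0,0,0,-16.5]
    - [0,0,0,0,0,-24.75]
    - [0,0,0,0,0,-33]
    - [0,0,0,0,0,-41.25]

```text
time_s: 6.22
tcp_pos: [538.4, 125.6, 356.1]
orientation: [[-0.989, 0.146, -0.001], [0.146, 0.989, 0.004], [0.002, 0.004, -1.0]]
ft_force: [-0.6, 0.6, 0.0]
gripper_width: 85.8
grasp_force: 0.0
```

Request:
carry_out:
  increments:
    - [0,1,2,0,0,0]
    - [0,2,4,0,0,0]
    - [0,3,6,0,0,0]
    - [0,3.5,8,0,0,0]
    - [0,3.5,10,0,0,0]

```text
time_s: 6.85
tcp_pos: [543.6, 161.0, 255.6]
orientation: [[-0.989, 0.15, -0.001], [0.15, 0.989, 0.004], [0.002, 0.004, -1.0]]
ft_force: [-0.1, 1.1, 0.4]
gripper_width: 85.4
grasp_force: 0.0
```

Run:
```python
from h import *
s=rec();print(np.round(s['joint_positions'],3),np.round(s['tcp_pos'],1),np.round(s['orientation'],3).tolist(),s['time_s'])
k,o=look(['foam','sensor','black_end','lip','pocket_low'],'pics/w3.png')
json.dump({a:np.array(k[a]).tolist() for a in k},open('k3.json','w'))
v,r=fit(o,'foam',(532,162,-.16));print(v,r.round(1).tolist())
im=cv2.imread('pics/w3.png');cv2.imwrite('pics/w3b.png',cv2.resize(im,(800,600),interpolation=cv2.INTER_CUBIC))
```

```text
[ 0.172  0.162 -0.118  1.291  0.004  0.322] [543.6 161.  255.6] [[-0.989, 0.15, -0.001], [0.15, 0.989, 0.004], [0.002, 0.004, -1.0]] 6.85
foam []
sensor [([256.6, 159.9], 0.78), ([116.6, 86.5], 0.78), ([260.5, 105.8], 0.75)]
black_end [([121.3, 130.8], 0.56), ([179.3, 282.9], 0.44)]
lip [([260.6, 103.5], 0.72), ([259.5, 159.7], 0.64), ([370.7, 38.5], 0.3)]
pocket_low [([44.7, 240.2], 0.26)]
[527.58315266 168.10134116   0.86653644] [[-2.5, -0.3], [97.5, 0.0], [-55.0, 26.1], [174.1, -109.4]]
```

View pics/w3b.png

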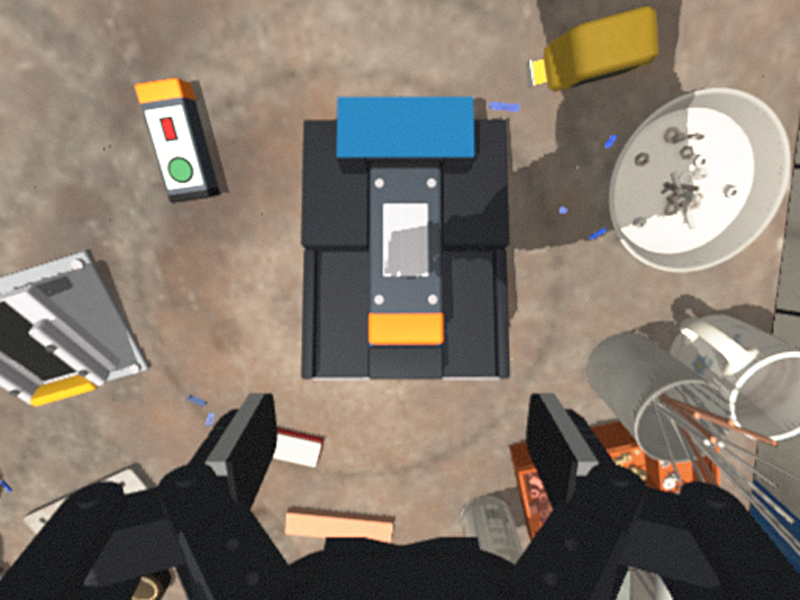

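The picture (800 px wide) shows the foam square to the tool: lip inner edge at row 157, sensor columns 369–443, orange edge at row 345, foam high edge at row 378 across columns 303–508. The decoy is at (177,140) and the tape at (605,50).

Run:
```python
from h import *
k=json.load(open('k3.json'))
pts=dict(oL=((65,-25,36),(369,345)),oR=((65,25,36),(443,345)),lip=((-57,0,50),(405.5,157)),wL=((90,-75,18),(303,378)),wR=((90,75,18),(508,378)),sL=((-5,-75,22),(303,247)),sR=((-5,75,22),(508,247)))
for n in pts: FP[n]=pts[n][0]
o=[(k,n,np.array(pts[n][1])/1.5625) for n in pts]
v,r=fit(o,'foam',(532,162,-.15));print(v,dict(zip(pts,r.round(1).tolist())))
F=np.array([v[0],v[1],70]);R=foamR(v[2])
s=json.loads(open('kin.jsonl').read().splitlines()[-1]);T=np.array(s['orientation'])
for x in(35,40,45):
  tcp=F+R@np.array([x,0,9.]); print(x,tcp.round(1),'tool delta cm',(T.T@(tcp-s['tcp_pos'])/10).round(2))
```

```text
[ 5.34266584e+02  1.66607420e+02 -1.49737410e-01] {'oL': [-0.6, -0.5], 'oR': [0.5, -0.5], 'lip': [0.2, 0.6], 'wL': [-3.4, 2.0], 'wR': [3.5, 1.7], 'sL': [-2.2, -0.8], 'sR': [1.9, -0.9]}
35 [561.9 162.4  92.9] tool delta cm [-1.81  0.35 16.26]
40 [566.4 161.8  95.1] tool delta cm [-2.26  0.35 16.05]
45 [570.8 161.1  97.2] tool delta cm [-2.71  0.35 15.84]
```

Request:
carry_out:
  increments:
    - [-0.6,0.1,3,0,0,0]
    - [-1.2,0.2,6,0,0,0]
    - [-1.8,0.3,9,0,0,0]
    - [-2.4,0.35,11,0,0,0]
    - [-2.4,0.35,12,0,0,0]

```text
time_s: 7.78
tcp_pos: [568.2, 163.2, 136.0]
orientation: [[-0.989, 0.147, -0.001], [0.147, 0.989, 0.005], [0.001, 0.004, -1.0]]
ft_force: [0.3, 0.1, -0.9]
gripper_width: 85.6
grasp_force: 0.0
```

Request:
carry_out:
  increments:
    - [0,0,1,0,0,0]
    - [0,0,2,0,0,0]
    - [0,0,3,0,0,0]
    - [0,0,3.7,0,0,0]
    - [0,0,4.1,0,0,0]

```text
time_s: 8.4
tcp_pos: [567.5, 163.6, 95.0]
orientation: [[-0.989, 0.146, -0.001], [0.146, 0.989, 0.005], [0.002, 0.004, -1.0]]
ft_force: [0.1, 0.3, 0.7]
gripper_width: 85.6
grasp_force: 0.0
```

Run:
```python
from h import *
s=rec();p=np.array(s['tcp_pos']);print(np.round(s['joint_positions'],3),p.round(1),(foamR(-.15).T@(p-[534.3,166.6,70])).round(1),(foamR(-.15).T@np.array(s['orientation'])).round(3).tolist())
```

```text
[ 0.169  0.32  -0.273  0.979  0.005  0.316] [567.5 163.6  95. ] [40.7  2.   8.6] [[-0.906, -0.001, -0.424], [-0.003, 1.0, 0.004], [0.424, 0.005, -0.906]]
```

Request:
carry_out:
  increments:
    - [0,-0.1,0.1,0,0,0]
    - [0,-0.15,0.25,0,0,0]
    - [0,-0.15,0.25,0,0,0]
    - [0,-0.15,0.25,0,0,0]
    - [0,-0.15,0.25,0,0,0]
  claw: 0
  newtons: 60

```text
time_s: 9.02
tcp_pos: [567.9, 162.0, 93.4]
orientation: [[-0.989, 0.147, 0.0], [0.147, 0.989, 0.004], [0.0, 0.004, -1.0]]
ft_force: [-1.3, -0.1, 3.0]
gripper_width: 49.5
grasp_force: 63.3
```

Request:
carry_out:
  increments:
    - [0,0,0,0,0,0]
    - [0,0,0,0,0,0]
  newtons: 90

```text
time_s: 9.28
tcp_pos: [567.9, 162.1, 93.6]
orientation: [[-0.989, 0.147, 0.0], [0.147, 0.989, 0.004], [0.0, 0.004, -1.0]]
ft_force: [-0.7, -1.6, 5.3]
gripper_width: 49.1
grasp_force: 93.2
```

```bash
cat >> h.py <<'E'
def incs(p0,R0,poses):
    """poses: list of (p,R) world mm -> rows cm,deg in tool frame R0"""
    for p,R in poses: print(np.r_[R0.T@(np.array(p)-p0)/10,Ro.from_matrix(R0.T@R).as_rotvec(degrees=True)].round(2).tolist())
E
python3 - <<'E'
from h import *
s=rec();p=np.array(s['tcp_pos']);R=np.array(s['orientation']);F=np.array([534.3,166.6,70]);RF=foamR(-.15)
print((RF.T@(p-F)).round(1),np.round(s['joint_positions'],3))
piv=F+RF@[-65,0,0.]
def tilt(th,d=0):
    Q=Ro.from_rotvec(-RF[:,1]*th,degrees=True).as_matrix()
    return piv+Q@(p-piv)+d*(Q@RF[:,0])+RF[:,2]*0.5, Q@R
incs(p,R,[tilt(t) for t in (2,5,8,11,13)])
print(); p1,R1=tilt(13)
l=[tilt(13,d) for d in (6,14,22,30)]; q=l[-1]; l.append((q[0]+[0,0,30],q[1])); incs(p1,R1,l)
E
```

```text
[40.7  0.5  7. ] [ 0.166  0.32  -0.275  0.974  0.004  0.314]
[0.2, 0.0, -0.37, 0.01, -2.0, -0.01]
[0.5, 0.01, -0.83, 0.01, -5.0, -0.02]
[0.82, 0.01, -1.29, 0.02, -8.0, -0.04]
[1.17, 0.01, -1.72, 0.03, -11.0, -0.05]
[1.41, 0.01, -2.0, 0.04, -13.0, -0.06]

[-0.54, -0.0, -0.25, 0.0, 0.0, 0.0]
[-1.27, -0.0, -0.59, 0.0, 0.0, 0.0]
[-1.99, -0.0, -0.93, 0.0, 0.0, 0.0]
[-2.72, -0.0, -1.27, 0.0, 0.0, 0.0]
[-3.39, 0.01, -4.19, 0.0, 0.0, 0.0]
```

Request:
carry_out:
  increments:
    - [0.2,0,-0.37,0,-2,0]
    - [0.5,0,-0.83,0,-5,0]
    - [0.82,0,-1.29,0,-8,0]
    - [1.17,0,-1.72,0,-11,0]
    - [1.41,0,-2,0,-13,0]

```text
time_s: 9.9
tcp_pos: [554.4, 164.0, 113.9]
orientation: [[-0.963, 0.147, 0.227], [0.144, 0.989, -0.029], [-0.229, 0.005, -0.973]]
ft_force: [3.0, -1.6, -0.6]
gripper_width: 48.7
grasp_force: 92.9
```

Request:
carry_out:
  increments:
    - [0,0,0,0,0,0]

```text
time_s: 10.02
tcp_pos: [554.3, 164.1, 113.9]
orientation: [[-0.963, 0.146, 0.226], [0.144, 0.989, -0.029], [-0.228, 0.005, -0.974]]
ft_force: [4.0, -2.0, 0.5]
gripper_width: 48.8
grasp_force: 92.8
```

Run:
```python
from h import *
s=rec();p=np.array(s['tcp_pos']);R=np.array(s['orientation']);print(p.round(1),R.round(3).tolist(),np.round(s['joint_positions'],3))
from bench import monitor; t=monitor.state(); print(t['ft_force'],t['wrist_torque'],t['gripper_width'],t['grasp_force'])
from bench import snapshot,get_calibration
k=get_calibration('wrist');im=snapshot('wrist')
cv2.imwrite('pics/w4.png',cv2.resize(im[60:380,100:420],(600,600),interpolation=cv2.INTER_CUBIC))
```

```text
[554.3 164.1 113.9] [[-0.963, 0.146, 0.226], [0.144, 0.989, -0.029], [-0.228, 0.005, -0.974]] [ 0.215  0.156 -0.466  0.731 -0.076  0.354]
[ 3.98507693 -2.0415631   0.52824845] [-0.35332595 -0.51132306  0.04536533] 48.781481466253936 92.83077120780945
```

View pics/w4.png

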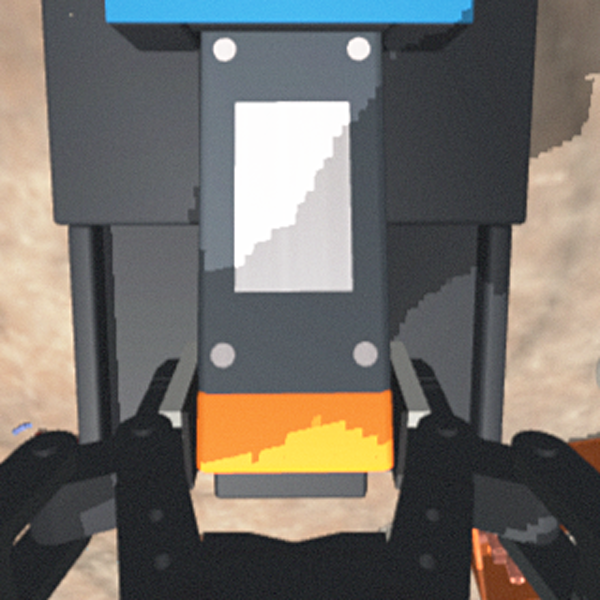

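The sensor is held at its orange end and tilted, its black end still under the lip at the top. The forces are small. Now I draw it out along its length and lift.

Request:
carry_out:
  increments:
    - [-0.54,0,-0.25,0,0,0]
    - [-1.27,0,-0.59,0,0,0]
    - [-1.99,0,-0.93,0,0,0]
    - [-2.72,0,-1.27,0,0,0]
    - [-3.4,0,-4.2,0,0,0]

```text
time_s: 10.7
tcp_pos: [575.4, 159.8, 159.3]
orientation: [[-0.965, 0.147, 0.216], [0.144, 0.989, -0.029], [-0.218, 0.003, -0.976]]
ft_force: [0.8, 0.1, -3.8]
gripper_width: 48.7
grasp_force: 94.3
```

Request:
carry_out:
  increments:
    - [-1,0,-4,0,0,0]
    - [-2,0,-8,0,0,0]
    - [-3,0,-12,0,0,0]
    - [-3,0,-16,0,0,0]

```text
time_s: 11.2
tcp_pos: [571.0, 160.5, 325.9]
orientation: [[-0.964, 0.147, 0.223], [0.144, 0.989, -0.028], [-0.224, 0.005, -0.974]]
ft_force: [0.4, 0.3, -3.7]
gripper_width: 48.4
grasp_force: 94.3
```

Run:
```python
from h import *
from bench import monitor
s=rec();p=np.array(s['tcp_pos']);R=np.array(s['orientation']);t=monitor.state(); print(p.round(1),R.round(3).tolist(),np.round(s['joint_positions'],3),np.round(t['ft_force'],1),t['gripper_width'],t['grasp_force'])
# fit kinematics from all records
D=[json.loads(l) for l in open('kin.jsonl')]
def fk(v,q):
    h,a0,A,d2,B,d3,d,e,e2=v; p=q[1]-q[2]+q[3]
    r=a0+A*np.sin(q[1]+d2)+B*np.cos(q[1]-q[2]+d3); z=h+A*np.cos(q[1]+d2)-B*np.sin(q[1]-q[2]+d3)
    Rw=Ro.from_euler('y',p).as_matrix()@Ro.from_euler('z',q[4]).as_matrix()
    Rz=Ro.from_euler('z',q[0]).as_matrix()
    return Rz@(np.array([r,e,z])+Rw@np.array([d,e2,0])),Rz@Rw@Ro.from_euler('y',90,degrees=True).as_matrix()@Ro.from_euler('z',q[5]).as_matrix()
for d in D: print(np.degrees(np.linalg.norm(Ro.from_matrix(fk([0]*9,d['joint_positions'])[1].T@np.array(d['orientation'])).as_rotvec())).round(2),end=' ')
```

```text
[571.  160.5 325.9] [[-0.964, 0.147, 0.223], [0.144, 0.989, -0.028], [-0.224, 0.005, -0.974]] [ 0.201  0.041 -0.128  1.188 -0.072  0.341] [ 0.4  0.3 -3.7] 48.41147109718458 94.33471083641052
0.0 0.0 0.0 0.0 0.0 0.0 0.0
```

```bash
cat > kin.py <<'E'
from h import *
D=[json.loads(l) for l in open('kin.jsonl')]
def fk(v,q):
    h,a0,A,d2,B,d3,d,e,e2=v; p=q[1]-q[2]+q[3]
    r=a0+A*np.sin(q[1]+d2)+B*np.cos(q[1]-q[2]+d3); z=h+A*np.cos(q[1]+d2)-B*np.sin(q[1]-q[2]+d3)
    Rw=Ro.from_euler('y',p).as_matrix()@Ro.from_euler('z',q[4]).as_matrix()
    Rz=Ro.from_euler('z',q[0]).as_matrix()
    return Rz@(np.array([r,e,z])+Rw@np.array([d,e2,0])),Rz@Rw@Ro.from_euler('y',90,degrees=True).as_matrix()@Ro.from_euler('z',q[5]).as_matrix()
x0=np.array([300,0,350,.1,350,.1,250,30,30.])
sc=np.array([300,100,300,1,300,1,200,50,50.])
f=lambda u:np.r_[np.concatenate([fk(u*sc,d['joint_positions'])[0]-d['tcp_pos'] for d in D]),.02*(u-x0/sc)]
r=least_squares(f,x0/sc); V=r.x*sc
lo=np.array([-3.12,-.85,-1.08,-1.95,-1.57,-3.14]);hi=np.array([3.12,1.88,1.24,2.15,1.53,3.14])
def ik(p,R,q0=D[-1]['joint_positions']):
    g=lambda q:np.r_[(fk(V,q)[0]-p)/100,(fk(V,q)[1]-R).ravel()]
    s=least_squares(g,np.clip(q0,lo+.01,hi-.01),bounds=(lo,hi)); return s.x,np.abs(s.fun).max()
def toolR(beta,yaw):  # flipped tool, tool z at elevation beta (rad) heading yaw
    z=np.array([np.cos(beta)*np.cos(yaw),np.cos(beta)*np.sin(yaw),np.sin(beta)]);y=np.array([-np.sin(yaw),np.cos(yaw),0]);return np.column_stack([np.cross(y,z),y,z])
E
python3 - <<'E'
from kin import *
print(V.round(2),np.abs(r.fun[:-9]).max())
b=np.radians(-25)
for n,p,R in(('stand',(611,-15,107),toolR(b,0)),('regrasp',(600,-15,100),toolR(-np.pi/2,0)),('final',(512,-170,88),toolR(b,.1)),('finalflat',(512,-170,88),toolR(0,.1))): q,e=ik(np.array(p,float),R);print(n,q.round(2),round(e,4))
# sensor pose check in w4: predicted orange back corners; frames: camera-in-tool from first calib
from bench import get_calibration
w=get_calibration('wrist');d=D[-1];T=np.array(d['orientation'])
RF=foamR(-.15);g=D[5];print('grasp rec t',g['time_s']);Tg=np.array(g['orientation'])
for c in((65,-25,36),(65,25,36)):
    X=Tg.T@(np.array([534.3,166.6,70])+RF@np.array(c,float)-g['tcp_pos']); print(proj(w,np.array(d['tcp_pos'])+T@X).round(1),'obs',(205.6,311.7) if c[1]<0 else (309.6,311.7))
E
```

```text
[ 2.2454e+02 -1.5600e+00  4.7709e+02  4.0000e-02  4.7905e+02 -9.0000e-02
  3.4313e+02  6.6870e+01 -1.4000e+00] 3.3823252126098566
stand [-0.27  0.17 -1.07 -0.79  0.24 -0.12] 0.0
regrasp [-0.13  0.33 -0.24  1.   -0.   -0.13] 0.0
final [-1.02  0.22 -1.08 -0.42  0.97 -0.77] 0.0307
finalflat [-1.13  0.75 -1.08 -1.83  1.23 -0.  ] 0.0
grasp rec t 10.025
[211.1 305.8] obs (205.6, 311.7)
[299.  305.6] obs (309.6, 311.7)
```

Run:
```python
from kin import *
d=D[-1];p0=np.array(d['tcp_pos']);R0=np.array(d['orientation'])
q=np.radians
A=[((590-0,110,320),toolR(q(-67),-.12)),((600,70,310),toolR(q(-58),-.08)),((605,40,300),toolR(q(-49),-.04)),((608,10,290),toolR(q(-42),-.01)),((611,-15,270),toolR(q(-34),0))]
incs(p0,R0,A);print()
p1,R1=A[-1];incs(np.array(p1),R1,[((611,-15,240),toolR(q(-28),0)),((611,-15,220),toolR(q(-25),0)),((611,-15,190),toolR(q(-25),0))])
```

```text
[-2.43, -4.72, 1.14, -0.22, -10.03, -1.59]
[-3.74, -8.53, 2.45, -1.23, -19.02, -3.7]
[-4.43, -11.43, 3.62, -2.57, -27.99, -5.67]
[-4.93, -14.36, 4.75, -3.81, -34.96, -7.04]
[-5.13, -16.8, 6.83, -4.66, -42.93, -7.29]

[2.49, 0.0, 1.68, 0.0, -6.0, 0.0]
[4.15, 0.0, 2.8, 0.0, -9.0, 0.0]
[6.63, 0.0, 4.47, 0.0, -9.0, 0.0]
```

Request:
carry_out:
  increments:
    - [-2.4,-4.7,1.1,-0.2,-10,-1.6]
    - [-3.7,-8.5,2.5,-1.2,-19,-3.7]
    - [-4.4,-11.4,3.6,-2.6,-28,-5.7]
    - [-4.9,-14.4,4.8,-3.8,-35,-7]
    - [-5.1,-16.8,6.8,-4.7,-43,-7.3]

```text
time_s: 11.82
tcp_pos: [610.1, -15.8, 270.4]
orientation: [[-0.556, 0.0, 0.831], [-0.001, 1.0, -0.001], [-0.831, -0.001, -0.556]]
ft_force: [2.4, -0.6, -5.5]
gripper_width: 48.9
grasp_force: 94.6
```

```bash
python3 -c "
from h import *;s=rec();print(np.round(s['joint_positions'],3),np.round(s['tcp_pos'],1))"
```

```text
[-0.218 -0.238 -0.856 -0.017  0.18  -0.124] [610.1 -15.8 270.4]
```

Request:
carry_out:
  increments:
    - [2.5,0,1.7,0,-6,0]
    - [4.1,0,2.8,0,-9,0]
    - [5.4,0,3.6,0,-9,0]
    - [6.6,0,4.5,0,-9,0]

```text
time_s: 12.32
tcp_pos: [609.3, -14.4, 186.4]
orientation: [[-0.429, 0.0, 0.903], [0.001, 1.0, 0.0], [-0.903, 0.001, -0.429]]
ft_force: [0.2, -0.3, -3.4]
gripper_width: 48.5
grasp_force: 94.8
```

Run:
```python
from h import *
s=rec();print(np.round(s['joint_positions'],3),np.round(s['tcp_pos'],1),np.round(s['orientation'],3).tolist())
D=[json.loads(l) for l in open('kin.jsonl')]
def fk(v,q):
    h,a0,A,d2,B,d3,x4,z4,d,e,e2=v; p=q[1]-q[2]+q[3]
    r=a0+A*np.sin(q[1]+d2)+B*np.cos(q[1]-q[2]+d3); z=h+A*np.cos(q[1]+d2)-B*np.sin(q[1]-q[2]+d3)
    Rp=Ro.from_euler('y',p).as_matrix();R5=Ro.from_euler('z',q[4]).as_matrix()
    return Ro.from_euler('z',q[0]).as_matrix()@(np.array([r,e,z])+Rp@(np.array([x4,0,z4])+R5@np.array([d,e2,0])))
x0=np.array([300,0,400,.1,400,.1,50,0,250,30,30.])
sc=np.array([300,100,300,1,300,1,100,50,200,50,50.])
for reg in(.02,.2):
  f=lambda u:np.r_[np.concatenate([fk(u*sc,d['joint_positions'])-d['tcp_pos'] for d in D]),reg*(u-x0/sc)]
  r=least_squares(f,x0/sc); print((r.x*sc).round(2),r.fun[:-11].reshape(-1,3).round(1).tolist())
```

```text
[-0.229 -0.003 -1.067 -0.61   0.207 -0.099] [609.3 -14.4 186.4] [[-0.429, 0.0, 0.903], [0.001, 1.0, 0.0], [-0.903, 0.001, -0.429]]
[ 2.2950e+02  0.0000e+00  5.4820e+02  0.0000e+00  4.9022e+02 -3.0000e-02
  1.0220e+02 -0.0000e+00  2.9120e+02  6.4500e+01  0.0000e+00] [[0.0, 0.0, 0.0], [-0.0, 0.0, 0.0], [-0.0, 0.0, 0.0], [-0.0, -0.0, 0.0], [-0.0, -0.0, 0.0], [0.0, -0.0, -0.0], [0.0, -0.0, -0.0], [-0.0, 0.0, 0.0], [-0.0, 0.0, -0.0]]
[ 2.2950e+02  1.0000e-02  5.4819e+02  0.0000e+00  4.9021e+02 -3.0000e-02
  1.0219e+02 -1.0000e-02  2.9121e+02  6.4440e+01  6.0000e-02] [[0.0, 0.0, 0.0], [-0.0, 0.0, 0.0], [-0.0, 0.0, 0.0], [-0.0, -0.0, 0.0], [-0.0, -0.0, 0.0], [0.0, -0.0, -0.0], [0.0, -0.0, -0.0], [-0.0, 0.0, 0.0], [-0.0, 0.0, -0.0]]
```

```bash
cat > kin.py <<'E'
from h import *
D=[json.loads(l) for l in open('kin.jsonl')]
V=[229.5,0,548.2,0,490.22,-.03,102.2,0,291.2,64.5,0]
def fk(q,v=V):
    h,a0,A,d2,B,d3,x4,z4,d,e,e2=v; p=q[1]-q[2]+q[3]
    r=a0+A*np.sin(q[1]+d2)+B*np.cos(q[1]-q[2]+d3); z=h+A*np.cos(q[1]+d2)-B*np.sin(q[1]-q[2]+d3)
    Rp=Ro.from_euler('y',p).as_matrix();R5=Ro.from_euler('z',q[4]).as_matrix();Rz=Ro.from_euler('z',q[0]).as_matrix()
    return Rz@(np.array([r,e,z])+Rp@(np.array([x4,0,z4])+R5@np.array([d,e2,0]))),Rz@Rp@R5@Ro.from_euler('y',90,degrees=True).as_matrix()@Ro.from_euler('z',q[5]).as_matrix()
lo=np.array([-3.12,-.85,-1.08,-1.95,-1.57,-3.14]);hi=np.array([3.12,1.88,1.24,2.15,1.53,3.14])
def ik(p,R,q0=D[-1]['joint_positions']):
    g=lambda q:np.r_[(fk(q)[0]-p)/100,(fk(q)[1]-R).ravel()]
    s=least_squares(g,np.clip(q0,lo+.01,hi-.01),bounds=(lo,hi)); return s.x,np.abs(s.fun).max()
def toolR(beta,yaw):
    z=np.array([np.cos(beta)*np.cos(yaw),np.cos(beta)*np.sin(yaw),np.sin(beta)]);y=np.array([-np.sin(yaw),np.cos(yaw),0]);return np.column_stack([np.cross(y,z),y,z])
E
python3 - <<'E'
from kin import *
for x in(611,650):
  for z in(150,107):
    q,e=ik(np.array([x,-15.,z]),toolR(np.radians(-25),0));print('stand',x,z,q.round(2),round(e,4))
B=np.array([544.,-168,60]);y=.11
for s in(45,):
  for b in(-25,-30,-35,-40,-45,-50,-55):
    R=toolR(np.radians(b),y); p=B+bedR(y)@[2-s,0,18.]+19*R[:,2]
    q,e=ik(p,R);q2,e2=ik(p+[0,0,100],R); print(b,q.round(2),round(e,4),'hover',q2.round(2),round(e2,4),'stand beta',b-65)
for b in(-90,-100,-110,-120): q,e=ik(np.array([605.,-15,100]),toolR(np.radians(b),0));print('regrasp',b,q.round(2),round(e,4))
# sensor in-hand check
from bench import get_calibration
w=get_calibration('wrist');d=D[-1];T=np.array(d['orientation']);g=D[4];Tg=np.array(g['orientation'])
RF=foamR(-.15)
for c in((65,-25,36),(65,25,36)):
    X=Tg.T@(np.array([534.3,166.6,70])+RF@np.array(c,float)-g['tcp_pos']); print(proj(w,np.array(d['tcp_pos'])+T@X).round(1))
E
```

```text
stand 611 150 [-0.23  0.1  -1.08 -0.71  0.21 -0.1 ] 0.0226
stand 611 107 [-0.23  0.22 -1.08 -0.79  0.21 -0.11] 0.0542
stand 650 150 [-0.21  0.18 -1.02 -0.76  0.19 -0.09] 0.0
stand 650 107 [-0.21  0.32 -1.04 -0.92  0.19 -0.09] 0.0
-25 [-0.84  0.25 -1.08 -0.58  0.85 -0.59] 0.0402 hover [-0.83 -0.06 -1.05 -0.33  0.82 -0.53] 0.0 stand beta -90
-30 [-0.81  0.2  -1.08 -0.51  0.76 -0.58] 0.0041 hover [-0.81 -0.1  -1.   -0.14  0.76 -0.58] 0.0 stand beta -95
-35 [-0.78  0.13 -1.04 -0.34  0.69 -0.61] 0.0 hover [-0.78 -0.13 -0.94  0.02  0.69 -0.61] 0.0 stand beta -100
-40 [-0.75  0.09 -0.99 -0.17  0.62 -0.64] 0.0 hover [-0.75 -0.14 -0.89  0.16  0.62 -0.64] 0.0 stand beta -105
-45 [-0.71  0.07 -0.94 -0.03  0.54 -0.65] 0.0 hover [-0.71 -0.14 -0.83  0.28  0.54 -0.65] 0.0 stand beta -110
-50 [-0.68  0.05 -0.88  0.1   0.47 -0.66] 0.0 hover [-0.68 -0.13 -0.77  0.39  0.47 -0.66] 0.0 stand beta -115
-55 [-0.65  0.05 -0.83  0.22  0.4  -0.66] 0.0 hover [-0.65 -0.11 -0.71  0.5   0.4  -0.66] 0.0 stand beta -120
regrasp -90 [-0.13  0.34 -0.23  1.    0.   -0.13] 0.0
regrasp -100 [-0.12  0.45 -0.08  1.21 -0.02 -0.12] 0.0
regrasp -110 [-0.11  0.58  0.08  1.42 -0.04 -0.11] 0.0
regrasp -120 [-0.11  0.7   0.24  1.63 -0.05 -0.09] 0.0
[200.9 313.9]
[308.5 313.7]
```

Request:
carry_out:
  increments:
    - [-1,0,3.4,0,0,0]
    - [1.5,0,5,0,0,0]
    - [3.5,0,6.1,0,0,0]
    - [4.9,0,6.8,0,0,0]
    - [4.9,0,6.8,0,0,0]

```text
time_s: 12.95
tcp_pos: [650.3, -14.2, 112.7]
orientation: [[-0.431, -0.0, 0.903], [0.001, 1.0, 0.001], [-0.903, 0.001, -0.431]]
ft_force: [0.8, 0.8, -3.4]
gripper_width: 49.0
grasp_force: 94.7
```

Run:
```python
from h import *
from bench import snapshot
s=rec();print(np.round(s['joint_positions'],3),np.round(s['tcp_pos'],2),np.round(s['orientation'],4).tolist())
T=np.array(s['orientation']);c=np.array(s['tcp_pos'])+T@[41.5,-.5,7.3];ax=T@[-.906,-.0,-.424];print('centre',c.round(1),'axis',ax.round(3),'bottom',(c-65*ax).round(1))
ims=[cv2.resize(snapshot('side')[100:250,200:350],(400,400),interpolation=cv2.INTER_CUBIC),cv2.resize(snapshot('scene')[80:270,180:370],(400,400),interpolation=cv2.INTER_CUBIC)]
cv2.imwrite('pics/v5.png',np.hstack(ims))
```

```text
[-0.205  0.291 -1.035 -0.872  0.185 -0.088] [650.25 -14.24 112.66] [[-0.4306, -0.0003, 0.9025], [0.0012, 1.0, 0.0009], [-0.9025, 0.0015, -0.4306]]
centre [639.  -14.7  72.1] axis [ 0.007 -0.001  1.   ] bottom [638.5 -14.6   7. ]
```

View pics/v5.png

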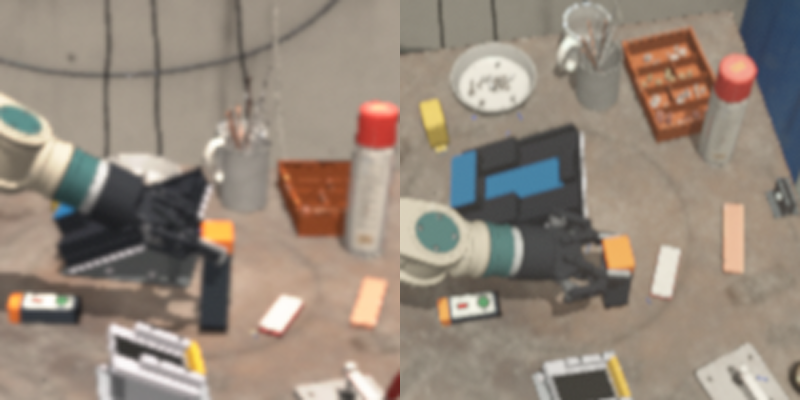

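The side and scene crops show the sensor held upright, orange end up and black end just above the bench, clear of the electrode box. I'll lower it gently.

Request:
carry_out:
  increments:
    - [0.27,0,0.13,0,0,0]
    - [0.45,0,0.21,0,0,0]
    - [0.54,0,0.26,0,0,0]

```text
time_s: 13.42
tcp_pos: [651.2, -14.2, 110.1]
orientation: [[-0.425, -0.001, 0.905], [-0.0, 1.0, 0.001], [-0.905, 0.0, -0.425]]
ft_force: [0.8, -0.4, -3.4]
gripper_width: 49.2
grasp_force: 94.7
```

Request:
carry_out:
  increments:
    - [0.09,0,0.04,0,0,0]
    - [0.09,0,0.04,0,0,0]

```text
time_s: 13.68
tcp_pos: [651.1, -14.2, 108.6]
orientation: [[-0.425, -0.001, 0.905], [0.0, 1.0, 0.001], [-0.905, 0.0, -0.425]]
ft_force: [0.0, -0.5, -4.4]
gripper_width: 48.8
grasp_force: 94.7
```

Request:
carry_out:
  increments:
    - [0.09,0,0.04,0,0,0]
    - [0.18,0,0.08,0,0,0]
    - [0.18,0,0.08,0,0,0]

```text
time_s: 14.05
tcp_pos: [651.0, -14.2, 106.6]
orientation: [[-0.425, -0.001, 0.905], [0.0, 1.0, 0.001], [-0.905, 0.0, -0.425]]
ft_force: [0.1, 0.2, -4.4]
gripper_width: 48.8
grasp_force: 94.7
```

Request:
carry_out:
  increments:
    - [0.07,0,0.03,0,0,0]
    - [0.07,0,0.03,0,0,0]

```text
time_s: 14.3
tcp_pos: [651.2, -14.2, 106.1]
orientation: [[-0.425, -0.001, 0.905], [0.0, 1.0, 0.001], [-0.905, 0.0, -0.425]]
ft_force: [0.1, -0.4, -3.8]
gripper_width: 48.8
grasp_force: 94.8
```

Request:
carry_out:
  increments:
    - [0.07,0,0.03,0,0,0]
    - [0.07,0,0.03,0,0,0]

```text
time_s: 14.55
tcp_pos: [651.5, -14.2, 106.1]
orientation: [[-0.423, -0.001, 0.906], [-0.0, 1.0, 0.001], [-0.906, 0.0, -0.423]]
ft_force: [-1.3, 0.3, 0.4]
gripper_width: 49.0
grasp_force: 95.2
```

Request:
carry_out:
  increments:
    - [0.07,0,0.03,0,0,0]
    - [0.07,0,0.03,0,0,0]

```text
time_s: 14.8
tcp_pos: [651.7, -14.2, 106.1]
orientation: [[-0.422, -0.001, 0.907], [-0.0, 1.0, 0.001], [-0.907, 0.0, -0.422]]
ft_force: [-5.3, -0.6, 4.4]
gripper_width: 49.1
grasp_force: 95.9
```

Request:
carry_out:
  increments:
    - [-0.06,0,-0.03,0,0,0]
    - [-0.06,0,-0.03,0,0,0]

```text
time_s: 15.05
tcp_pos: [651.6, -14.3, 106.1]
orientation: [[-0.423, -0.001, 0.906], [-0.0, 1.0, 0.001], [-0.906, 0.0, -0.423]]
ft_force: [-2.5, 0.3, 2.8]
gripper_width: 48.7
grasp_force: 95.3
```

Request:
carry_out:
  increments:
    - [0,0,0,0,0,0]
    - [0,0,0,0,0,0]
    - [0,0,0,0,0,0]
    - [0,0,0,0,0,0]
  claw: 100

```text
time_s: 15.55
tcp_pos: [651.1, -14.2, 105.1]
orientation: [[-0.425, -0.001, 0.905], [0.0, 1.0, 0.001], [-0.905, 0.0, -0.425]]
ft_force: [0.5, 0.5, 0.6]
gripper_width: 85.5
grasp_force: 0.0
```

Request:
carry_out:
  increments:
    - [0,0,-2,0,0,0]
    - [0,0,-5,0,0,0]
    - [0,0,-8,0,0,0]
    - [0,0,-11,0,0,0]

```text
time_s: 16.05
tcp_pos: [595.7, -18.2, 175.3]
orientation: [[-0.465, -0.005, 0.885], [-0.0, 1.0, 0.005], [-0.885, 0.003, -0.465]]
ft_force: [0.1, -0.5, 1.0]
gripper_width: 85.3
grasp_force: 0.0
```

Run:
```python
from h import *
from bench import snapshot,landmark_of,get_calibration
s=rec();print(np.round(s['joint_positions'],3),np.round(s['tcp_pos'],2),s['time_s'])
k=get_calibration('wrist');im=snapshot('wrist');cv2.imwrite('pics/w6.png',im)
json.dump({a:np.array(k[a]).tolist() for a in k},open('k6.json','w'))
print([(np.round(d['centre']).tolist(),round(d['confidence'],2)) for d in landmark_of('sensor','wrist')])
b=cv2.resize(snapshot('side')[100:250,200:350],(384,384),interpolation=cv2.INTER_CUBIC)
cv2.imwrite('pics/v6.png',cv2.resize(np.hstack([im,b]),(800,343)))
c=np.array([639.5,-14.7,65])
for p in((65,25,-18),(65,-25,-18),(-65,25,-18),(-65,-25,-18),(65,25,18),(65,-25,18)): print(p,proj(k,c+np.array([p[2],p[1],p[0]],float)).round(1))
```

```text
[-0.25  -0.025 -1.075 -0.553  0.226 -0.119] [595.71 -18.23 175.26] 16.05
[([260.0, 108.0], 0.68)]
(65, 25, -18) [296.8 185.7]
(65, -25, -18) [224.4 185.9]
(-65, 25, -18) [292.6  18.2]
(-65, -25, -18) [227.   18.1]
(65, 25, 18) [290.4 194.1]
(65, -25, 18) [229.2 194.2]
```

View pics/v6.png

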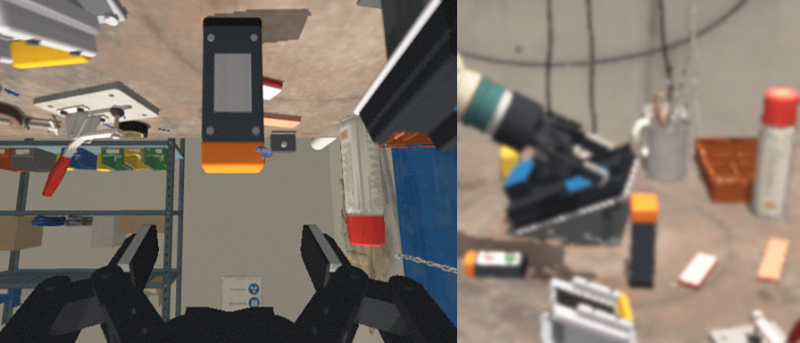

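The picture shows the sensor standing alone on its black end, its back toward the camera at (258,100) of the wrist frame. It matches the prediction within 2 px, so the centre is at about (639.5, -14.7). Next I move over it for the grip from above.

Run:
```python
from kin import *
d=D[-1];p0=np.array(d['tcp_pos']);R0=np.array(d['orientation']);q=np.radians
A=[((580,-16,200),toolR(q(-35),0)),((575,-16,235),toolR(q(-45),0)),((575,-16,270),toolR(q(-54),0)),((585,-16,300),toolR(q(-63),0)),((600,-15,310),toolR(q(-72),0))]
for a in A: print(ik(np.array(a[0],float),a[1])[1].round(4),end=' ')
print();incs(p0,R0,A)
```

```text
0.0 0.0 0.0 0.0 0.0 
[-1.46, 0.24, -2.54, 0.31, 7.26, 0.02]
[-4.32, 0.25, -4.61, 0.31, 17.26, 0.05]
[-7.42, 0.26, -6.24, 0.31, 26.26, 0.07]
[-10.54, 0.26, -6.75, 0.3, 35.26, 0.1]
[-12.13, 0.36, -5.89, 0.3, 44.26, 0.12]
```

Request:
carry_out:
  increments:
    - [-1.5,0.2,-2.5,0.3,7.3,0]
    - [-4.3,0.2,-4.6,0.3,17.3,0]
    - [-7.4,0.2,-6.2,0.3,26.3,0]
    - [-10.5,0.2,-6.7,0.3,35.3,0]
    - [-12.1,0.3,-5.9,0.3,44.3,0]

```text
time_s: 16.82
tcp_pos: [599.3, -15.9, 306.1]
orientation: [[-0.888, 0.0, 0.46], [0.0, 1.0, -0.0], [-0.46, -0.0, -0.888]]
ft_force: [1.6, 0.5, -0.1]
gripper_width: 85.2
grasp_force: 0.0
```

Run:
```python
from kin import *
s=rec();p0=np.array(s['tcp_pos']);R0=np.array(s['orientation']);q=np.radians
print(p0.round(1),R0.round(3).tolist(),np.round(s['joint_positions'],3))
A=[((625,-15,300),toolR(q(-81),0)),((645,-15,280),toolR(q(-90),0)),((660,-15,260),toolR(q(-99),0)),((674,-14.7,220),toolR(q(-107),0)),((667,-14.7,187),toolR(q(-107),0))]
incs(p0,R0,A)
```

```text
[599.3 -15.9 306.1] [[-0.888, 0.0, 0.46], [0.0, 1.0, -0.0], [-0.46, -0.0, -0.888]] [-0.173 -0.112 -0.386  0.825  0.079 -0.154]
[-2.01, 0.1, 1.72, -0.02, 18.39, -0.01]
[-2.86, 0.1, 4.42, -0.02, 27.39, -0.02]
[-3.27, 0.1, 6.88, -0.02, 36.39, -0.02]
[-2.68, 0.13, 11.08, -0.02, 44.39, -0.02]
[-0.54, 0.13, 13.69, -0.02, 44.39, -0.02]
```

Request:
carry_out:
  increments:
    - [0,0,0,0,0,0]
    - [0,0,0,0,0,0]

```text
time_s: 17.08
tcp_pos: [599.4, -15.8, 302.8]
orientation: [[-0.887, 0.0, 0.461], [0.0, 1.0, 0.001], [-0.461, 0.001, -0.887]]
ft_force: [-0.3, -0.4, -0.3]
gripper_width: 85.3
grasp_force: 0.0
```

Run:
```python
from kin import *
s=rec();p0=np.array(s['tcp_pos']);R0=np.array(s['orientation']);q=np.radians
b=np.degrees(np.arcsin(R0[2,2]));print(p0.round(1),b)
A=[((625,-15,300),toolR(q(b-9),0)),((645,-15,280),toolR(q(b-18),0)),((660,-15,260),toolR(q(b-27),0)),((674,-14.7,220),toolR(q(b-36),0)),((667,-14.7,190),toolR(q(-107),0))]
incs(p0,R0,A)
```

```text
[599.4 -15.8 302.8] -62.53597537277182
[-2.14, 0.08, 1.43, 0.04, 9.0, -0.02]
[-2.99, 0.08, 4.12, 0.04, 18.0, -0.01]
[-3.4, 0.08, 6.59, 0.04, 27.0, -0.01]
[-2.8, 0.11, 10.78, 0.04, 36.0, -0.01]
[-0.79, 0.1, 13.12, 0.04, 44.46, -0.0]
```

Request:
carry_out:
  increments:
    - [-2.1,0.1,1.4,0,9,0]
    - [-3,0.1,4.1,0,18,0]
    - [-3.4,0.1,6.6,0,27,0]
    - [-2.8,0.1,10.8,0,36,0]
    - [-0.8,0.1,13.1,0,44.5,0]

```text
time_s: 17.7
tcp_pos: [666.1, -14.9, 188.4]
orientation: [[-0.954, 0.0, -0.298], [0.0, 1.0, 0.001], [0.298, 0.001, -0.954]]
ft_force: [-0.5, -0.2, 0.1]
gripper_width: 85.7
grasp_force: 0.0
```

Request:
carry_out:
  increments:
    - [0,0,0,0,0,0]

```text
time_s: 17.82
tcp_pos: [664.0, -14.7, 182.6]
orientation: [[-0.952, 0.0, -0.305], [-0.0, 1.0, 0.002], [0.305, 0.002, -0.952]]
ft_force: [-1.2, -0.0, -0.5]
gripper_width: 85.2
grasp_force: 0.0
```

Run:
```python
from kin import *
from bench import snapshot,get_calibration
s=rec();p0=np.array(s['tcp_pos']);R0=np.array(s['orientation']);q=np.radians
print(p0.round(1),np.degrees(np.arcsin(R0[2,2])),R0.round(3).tolist(),np.round(s['joint_positions'],3))
R=toolR(q(-107),0); g=np.array([643.5,-14.7,65+43.]); t=g+19*R[:,2]; print('target',t.round(1))
incs(p0,R0,[(t-60*R[:,2],R),(t-30*R[:,2],R),(t-10*R[:,2],R),(t,R)])
k=get_calibration('wrist');im=snapshot('wrist');cv2.imwrite('pics/w7.png',im)
c=np.array([639.5,-14.7,65])
for p in((65,25,-18),(65,-25,-18),(65,25,18),(65,-25,18)): print(p,proj(k,c+np.array([p[2],p[1],p[0]],float)).round(1))
```

```text
[664.  -14.7 182.6] -72.21361075988112 [[-0.952, 0.0, -0.305], [-0.0, 1.0, 0.002], [0.305, 0.002, -0.952]] [-0.106  0.596  0.306  1.59  -0.03  -0.101]
target [637.9 -14.7  89.8]
[-0.27, -0.01, 3.63, 0.12, -0.79, 0.01]
[-0.31, -0.01, 6.63, 0.12, -0.79, 0.01]
[-0.34, -0.02, 8.63, 0.12, -0.79, 0.01]
[-0.35, -0.02, 9.63, 0.12, -0.79, 0.01]
(65, 25, -18) [289.1 182.8]
(65, -25, -18) [222.9 182.8]
(65, 25, 18) [288.9 230.3]
(65, -25, 18) [223.  230.3]
```

View pics/w7.png

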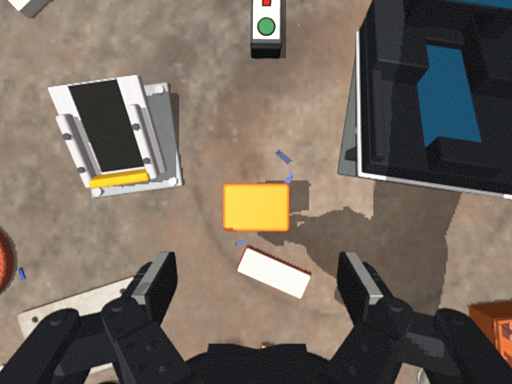

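The picture shows the standing sensor's orange end at columns 223–289, rows 184–231, within 1.5 px of the prediction and centred between the fingers. The cradle is at (110,135) with its yellow stop at (119,180). I'll descend and grip.

Request:
carry_out:
  increments:
    - [-0.15,0,2,0,-0.4,0]
    - [-0.25,0,4,0,-0.8,0]
    - [-0.3,0,6.5,0,-0.8,0]
    - [-0.35,0,8.6,0,-0.8,0]
    - [-0.35,0,9.5,0,-0.8,0]

```text
time_s: 18.5
tcp_pos: [641.8, -14.9, 103.6]
orientation: [[-0.962, 0.0, -0.273], [0.0, 1.0, 0.0], [0.273, -0.0, -0.962]]
ft_force: [-0.7, -0.2, -0.3]
gripper_width: 85.4
grasp_force: 0.0
```

Request:
carry_out:
  increments:
    - [0,0,0,0,0,0]
    - [0,0,0,0,0,0]
    - [0,0,0,0,0,0]
    - [0,0,0,0,0,0]
    - [0,0,0,0,0,0]
  claw: 0
  newtons: 60

```text
time_s: 19.12
tcp_pos: [644.7, -15.3, 103.5]
orientation: [[-0.962, 0.0, -0.273], [0.0, 1.0, -0.0], [0.273, -0.0, -0.962]]
ft_force: [-0.3, -0.1, 6.5]
gripper_width: 48.9
grasp_force: 63.8
```

Request:
carry_out:
  increments:
    - [0,0,0,0,0,0]
    - [0,0,0,0,0,0]
  newtons: 90

```text
time_s: 19.38
tcp_pos: [644.8, -15.3, 103.7]
orientation: [[-0.962, 0.0, -0.273], [0.0, 1.0, -0.0], [0.273, -0.0, -0.962]]
ft_force: [0.5, -0.3, 7.8]
gripper_width: 48.8
grasp_force: 93.8
```

Run:
```python
from kin import *
s=rec();p0=np.array(s['tcp_pos']);R0=np.array(s['orientation'])
print(p0.round(1),np.degrees(np.arcsin(R0[2,2])),R0.round(3).tolist(),np.round(s['joint_positions'],3),s['time_s'])
from bench import get_calibration
w=get_calibration('wrist'); # camera in tool
Rc=np.array(w['R'])@R0; tc=np.array(w['R'])@p0+w['t']
out=[]
def yl(fn,d):
    im=cv2.imread(fn);h=cv2.cvtColor(im,cv2.COLOR_BGR2HSV)
    m=cv2.inRange(h,(21,120,110),(34,255,255)); T=np.array(d['orientation']);R=Rc@T.T;t=tc-R@np.array(d['tcp_pos']);k=dict(mtx=w['mtx'],R=R,t=t)
    u=proj(k,np.array([544,-168,60])+bedR(.1)@[67,0,10.]);
    n,l,st,ce=cv2.connectedComponentsWithStats(m)
    i=min((i for i in range(1,n) if st[i][4]>40),key=lambda i:np.hypot(*(ce[i]-u)))
    ys,xs=np.where(l==i); P=np.column_stack([xs,ys]).astype(np.float32); r=cv2.minAreaRect(P); print(fn,u.round(1),ce[i].round(1),st[i][4],cv2.boxPoints(r).round(1).tolist())
    c=P.mean(0);e=np.linalg.svd(P-c,full_matrices=False)[2][0]
    # backproject line ends onto bed-plane height ~ z 45
    M=np.array(k['mtx'])@R;cc=-R.T@t
    W=[]
    for q in(c-e*15,c+e*15): dd=np.linalg.solve(M,[q[0],q[1],1]);W.append(cc+dd*(45-cc[2])/dd[2])
    v=W[1]-W[0]; print('yaw from stop',np.arctan(-v[0]/v[1]).round(3))
yl('pics/w1.png',D[0]);yl('pics/w2.png',D[1])
yl('pics/w3.png',D[2])
yl('pics/w7.png',D[-1])
```

```text
[644.8 -15.3 103.7] -74.14952593997447 [[-0.962, 0.0, -0.273], [0.0, 1.0, -0.0], [0.273, -0.0, -0.962]] [-0.11   0.587  0.128  1.387 -0.03  -0.106] 19.375
pics/w1.png [288.1 104.7] [289.4  97.4] 314 [[269.5, 91.0999984741211], [273.70001220703125, 83.80000305175781], [309.1000061035156, 104.0999984741211], [304.8999938964844, 111.4000015258789]]
yaw from stop 0.146
pics/w2.png [444.3 131.1] [444.2 125.9] 249 [[426.0, 123.0], [464.0, 123.0], [464.0, 130.0], [426.0, 130.0]]
yaw from stop 0.136
pics/w3.png [ 37.5 246.1] [ 38.6 249.7] 378 [[17.5, 249.39999389648438], [56.5, 238.3000030517578], [59.5, 248.8000030517578], [20.600000381469727, 260.0]]
yaw from stop 0.136
pics/w7.png [118.7 173. ] [118.4 178.7] 606 [[88.0999984741211, 177.0], [147.10000610351562, 169.0], [148.60000610351562, 180.10000610351562], [89.5999984741211, 188.10000610351562]]
yaw from stop 0.145
```

The grip is about 14 mm too high, near the tip of the sensor. I'll open, go deeper and grip again.

Request:
carry_out:
  increments:
    - [0,0,0,0,0,0]
    - [0,0,0,0,0,0]
    - [0,0,0,0,0,0]
    - [0,0,0,0,0,0]
  claw: 100

```text
time_s: 19.88
tcp_pos: [642.9, -14.9, 101.1]
orientation: [[-0.961, 0.0, -0.277], [0.0, 1.0, 0.0], [0.277, 0.0, -0.961]]
ft_force: [-0.4, 0.1, 0.4]
gripper_width: 85.5
grasp_force: 0.0
```

Request:
carry_out:
  increments:
    - [0.1,0,0.5,0,0,0]
    - [0.2,0,1,0,0,0]
    - [0.25,0,1.5,0,0,0]
    - [0.25,0,1.5,0,0,0]

```text
time_s: 20.38
tcp_pos: [635.8, -14.8, 87.0]
orientation: [[-0.961, 0.0, -0.278], [0.0, 1.0, 0.0], [0.278, 0.0, -0.961]]
ft_force: [0.4, -0.3, 0.2]
gripper_width: 85.3
grasp_force: 0.0
```

Request:
carry_out:
  increments:
    - [0,0,0,0,0,0]
    - [0,0,0,0,0,0]
    - [0,0,0,0,0,0]
    - [0,0,0,0,0,0]
    - [0,0,0,0,0,0]
  claw: 0
  newtons: 60

```text
time_s: 21.0
tcp_pos: [637.0, -15.1, 88.1]
orientation: [[-0.961, 0.0, -0.276], [0.0, 1.0, -0.0], [0.276, -0.0, -0.961]]
ft_force: [0.8, -0.8, 2.1]
gripper_width: 49.6
grasp_force: 63.3
```

Request:
carry_out:
  increments:
    - [0,0,0,0,0,0]
    - [0,0,0,0,0,0]
  newtons: 90

```text
time_s: 21.25
tcp_pos: [637.0, -15.1, 88.1]
orientation: [[-0.961, 0.0, -0.275], [0.0, 1.0, -0.0], [0.275, -0.0, -0.961]]
ft_force: [1.7, -1.5, 3.8]
gripper_width: 49.0
grasp_force: 92.9
```

Run:
```python
from kin import *
s=rec();p0=np.array(s['tcp_pos']);R0=np.array(s['orientation'])
Rs=np.array([[0,0,1],[0,-1,0],[1,0,0]]).astype(float) # sensor axes in world: x up, z fwd
print(p0.round(1),R0.round(3).tolist())
G=dict(c=(R0.T@(np.array([639.5,-14.8,65])-p0)).tolist(),R=(R0.T@Rs).tolist());print(G,np.linalg.det(Rs));json.dump(G,open('grip.json','w'))
q=np.radians;B=R0[2,2]; b=np.degrees(np.arctan2(R0[2,2],R0[0,2]));print('beta',b)
A=[(p0+[0,0,50],R0),(p0+[0,0,100],R0),(p0+[0,0,150],R0),(p0+[0,-10,190],R0),(p0+[-10,-30,210],R0)]
incs(p0,R0,A)
# bed fit from w7 landmarks + yaw
```

```text
[637.  -15.1  88.1] [[-0.961, 0.0, -0.275], [0.0, 1.0, -0.0], [0.275, -0.0, -0.961]]
{'c': [-8.743819644087797, 0.3275996853050735, 21.574870586122262], 'R': [[0.2754758465345123, -0.00025239479485711467, -0.961307960163111], [-0.0001964949731438583, -0.9999999594263179, 0.00020624521356951724], [-0.9613079732145259, 0.0001320766070134663, -0.2754758849517513]]} 1.0
beta -105.9903759416234
[1.38, -0.0, -4.81, 0.0, 0.0, 0.0]
[2.75, -0.0, -9.61, 0.0, 0.0, 0.0]
[4.13, -0.0, -14.42, 0.0, 0.0, 0.0]
[5.23, -1.0, -18.26, 0.0, 0.0, 0.0]
[6.75, -3.0, -19.91, 0.0, 0.0, 0.0]
```

Request:
carry_out:
  increments:
    - [1.4,0,-4.8,0,0,0]
    - [2.8,0,-9.6,0,0,0]
    - [4.1,0,-14.4,0,0,0]
    - [5.2,-1,-18.3,0,0,0]
    - [6.7,-3,-19.9,0,0,0]

```text
time_s: 21.88
tcp_pos: [627.6, -44.9, 298.2]
orientation: [[-0.961, -0.001, -0.275], [-0.001, 1.0, 0.0], [0.275, 0.0, -0.961]]
ft_force: [-0.4, 0.2, -3.9]
gripper_width: 49.2
grasp_force: 94.7
```

Run:
```python
from kin import *
from bench import get_calibration,landmark_of,snapshot,monitor
ds=[json.loads(l) for l in open('kin.jsonl')]
sc,sd,w=get_calibration('scene'),get_calibration('side'),get_calibration('wrist')
st=monitor.state();T=np.array(st['orientation']);p=np.array(st['tcp_pos']);print(p.round(1),T.round(3).tolist(),st['gripper_width'],np.round(st['ft_force'],1))
Rc=np.array(w['R'])@T;tc=np.array(w['R'])@p+w['t']
def kal(d): R=Rc@np.array(d['orientation']).T;return dict(mtx=w['mtx'],R=R,t=tc-R@np.array(d['tcp_pos']))
d7=[d for d in ds if abs(d['time_s']-17.825)<.05][0]
o=[(sc,'bed',(261,263)),(sc,'stop',(280,260)),(sd,'bed',(250,232)),(sd,'stop',(270,239)),(kal(ds[0]),'bed',(266.5,143.3)),(kal(ds[0]),'stop',(286.4,107.9))]
for l in('bed','stop'):
    r=landmark_of(l,'wrist');print(l,[(np.round(x['centre'],1).tolist(),round(x['confidence'],2)) for x in r])
    if r:o+=[(kal(d7),l,np.array(r[0]['centre']))]*2
v,r=fit(o,'bed',(544,-168,.14));print('all',v,r.round(1).tolist())
v,r=fit(o[4:],'bed',(544,-168,.14));print('wrist',v,r.round(1).tolist())
k=kal(d7)
for n,P in dict(cheekL=(0,-29,16),cheekR=(0,29,16),stopL=(67,-29,20),stopR=(67,29,20),bed00=(-25,-44,0),bed01=(-25,44,0)).items(): print(n,proj(k,np.array([v[0],v[1],60])+bedR(.14)@np.array(P,float)).round(1))
np.save('bed.npy',v)
```

```text
[627.6 -44.9 298.2] [[-0.961, -0.001, -0.275], [-0.001, 1.0, 0.0], [0.275, 0.0, -0.961]] 49.16369027971798 [-0.4  0.2 -3.9]
bed [([100.7, 108.0], 0.84)]
stop [([122.4, 171.7], 0.73)]
all [ 5.45568390e+02 -1.69141182e+02  1.17904265e-01] [[-0.0, 1.0], [0.5, 1.5], [0.0, -1.8], [-0.1, -1.6], [0.3, 1.5], [0.2, -1.6], [0.4, 0.5], [0.4, 0.5], [-0.1, -0.7], [-0.1, -0.7]]
wrist [ 5.45555508e+02 -1.69163615e+02  1.16764751e-01] [[0.3, 1.5], [0.2, -1.5], [0.4, 0.5], [0.4, 0.5], [-0.2, -0.7], [-0.2, -0.7]]
cheekL [ 63.4 115.4]
cheekR [124.1 106.9]
stopL [ 88.8 181.6]
stopR [144.1 173.8]
bed00 [46.  88.1]
bed01 [136.9  75.3]
```

```bash
cat > place.py <<'E'
from kin import *
G=json.load(open('grip.json'));gc=np.array(G['c']);gR=np.array(G['R'])
BP_=np.array([544.5,-169,60]);BR=bedR(.13)
def tgt(x,h,pitch=0):
    """tool pose with sensor centre at bed (x,0,18+h), pitch deg back toward standing (cw)"""
    Rs=np.column_stack([-BR[:,0],-BR[:,1],BR[:,2]]);Rs=Ro.from_rotvec(BR[:,1]*pitch,degrees=True).as_matrix()@Rs
    RT=Rs@gR.T; return BP_+BR@[x,0,18+h]-RT@gc, RT
E
python3 - <<'E'
from place import *
s=rec();p0=np.array(s['tcp_pos']);R0=np.array(s['orientation'])
qq=s['joint_positions']
for h in(100,40,0):
    p,R=tgt(-3,h);q,e=ik(p,R,qq);print(h,p.round(1),np.degrees(np.arctan2(R[2,2],np.hypot(*R[:2,2]))).round(1),q.round(3),round(e,4),(BR.T@(p-BP_)).round(1))
# waypoints: interpolate
from scipy.spatial.transform import Slerp
p1,R1=tgt(-3,110)
sl=Slerp([0,1],Ro.from_matrix([R0,R1]))
W=[(p0*(1-f)+p1*f+np.array([0,0,30*np.sin(np.pi*f)]),sl(f).as_matrix()) for f in np.arange(1,11)/10]
for p,R in W: q,e=ik(p,R,qq);c=p+R@gc;print(p.round(),c.round(),q.round(2),round(e,4))
incs(p0,R0,W[:5]);print();incs(*W[4],W[5:])
E
```

```text
100 [ 569.5 -166.1  175.8] -41.0 [-0.667 -0.054 -0.824  0.123  0.57  -0.591] 0.0 [-26.1  -0.3 115.5]
40 [ 544.3 -169.3  121.4] -41.0 [-0.715  0.017 -0.913 -0.012  0.6   -0.636] 0.0 [-26.1  -0.3  55.5]
0 [ 527.6 -171.5   85.1] -41.0 [-0.749  0.083 -0.966 -0.111  0.62  -0.67 ] 0.0 [-26.1  -0.3  15.5]
[621. -59. 297.] [626. -59. 274.] [-0.19  0.37  0.23  1.59 -0.03 -0.19] 0.0
[616. -71. 294.] [624. -70. 272.] [-0.22  0.28  0.11  1.45 -0.   -0.24] 0.0
[611. -83. 289.] [621. -82. 268.] [-0.25  0.2  -0.01  1.31  0.03 -0.29] 0.0
[605. -95. 282.] [618. -93. 262.] [-0.3   0.12 -0.12  1.17  0.08 -0.34] 0.0
[ 600. -106.  272.] [ 615. -105.  254.] [-0.34  0.05 -0.24  1.02  0.13 -0.39] 0.0
[ 595. -118.  259.] [ 611. -116.  242.] [-0.4  -0.01 -0.36  0.87  0.19 -0.44] 0.0
[ 590. -130.  243.] [ 608. -128.  229.] [-0.46 -0.06 -0.48  0.7   0.27 -0.48] 0.0
[ 584. -142.  225.] [ 604. -139.  213.] [-0.52 -0.08 -0.59  0.53  0.36 -0.52] 0.0
[ 579. -154.  205.] [ 600. -151.  195.] [-0.59 -0.09 -0.71  0.35  0.46 -0.56] 0.0
[ 574. -166.  185.] [ 595. -162.  177.] [-0.66 -0.06 -0.81  0.14  0.57 -0.58] 0.0
[0.45, -1.18, 0.35, -0.23, -6.49, -0.76]
[0.87, -2.37, 0.79, -0.47, -12.98, -1.52]
[1.24, -3.55, 1.39, -0.7, -19.47, -2.29]
[1.55, -4.73, 2.22, -0.94, -25.97, -3.05]
[1.78, -5.91, 3.32, -1.17, -32.46, -3.81]

[0.94, -1.17, 1.04, -0.23, -6.49, -0.76]
[1.95, -2.34, 2.35, -0.47, -12.98, -1.52]
[3.04, -3.52, 3.88, -0.7, -19.47, -2.29]
[4.17, -4.71, 5.59, -0.94, -25.97, -3.05]
[5.33, -5.89, 7.37, -1.17, -32.46, -3.81]
```

Request:
carry_out:
  increments:
    - [0.45,-1.2,0.35,-0.2,-6.5,-0.8]
    - [0.9,-2.4,0.8,-0.5,-13,-1.5]
    - [1.25,-3.6,1.4,-0.7,-19.5,-2.3]
    - [1.55,-4.7,2.2,-0.9,-26,-3]
    - [1.8,-5.9,3.3,-1.2,-32.5,-3.8]

```text
time_s: 22.6
tcp_pos: [598.0, -103.8, 267.2]
orientation: [[-0.958, -0.065, 0.28], [-0.056, 0.998, 0.04], [-0.282, 0.022, -0.959]]
ft_force: [-0.2, -0.0, -3.3]
gripper_width: 48.8
grasp_force: 94.5
```

Request:
carry_out:
  increments:
    - [0.95,-1.2,1.05,-0.2,-6.5,-0.8]
    - [1.95,-2.3,2.35,-0.5,-13,-1.5]
    - [3.05,-3.5,3.9,-0.7,-19.5,-2.3]
    - [4.2,-4.7,5.6,-0.9,-26,-3]
    - [5.3,-5.9,7.4,-1.2,-32.5,-3.8]

```text
time_s: 23.22
tcp_pos: [570.9, -161.7, 179.1]
orientation: [[-0.652, -0.13, 0.747], [-0.081, 0.992, 0.102], [-0.754, 0.006, -0.657]]
ft_force: [1.3, -0.7, -4.3]
gripper_width: 48.9
grasp_force: 94.6
```

Request:
carry_out:
  increments:
    - [0,0,0,0,0,0]

```text
time_s: 23.35
tcp_pos: [566.3, -159.3, 172.5]
orientation: [[-0.663, -0.127, 0.737], [-0.073, 0.992, 0.105], [-0.745, 0.016, -0.667]]
ft_force: [-0.6, 0.5, -5.7]
gripper_width: 49.1
grasp_force: 94.7
```

Run:
```python
from place import *
s=rec();p0=np.array(s['tcp_pos']);R0=np.array(s['orientation'])
print(p0.round(1),np.round(s['joint_positions'],3),s['time_s'],'sensor in bed',(BR.T@(p0+R0@gc-BP_)).round(1),(BR.T@R0@gR).round(3).tolist())
incs(p0,R0,[tgt(-3,h) for h in(90,60,35,20,12)])
k,o=look(['bed','stop','sensor'],'pics/w8.png')
im=cv2.imread('pics/w8.png');h=cv2.cvtColor(im,cv2.COLOR_BGR2HSV);m=cv2.inRange(h,(21,120,110),(34,255,255))
n,l,st,ce=cv2.connectedComponentsWithStats(m);print([(ce[i].round().tolist(),int(st[i][4])) for i in range(1,n) if st[i][4]>60])
for P in((67,-29,20),(67,29,20),(67,0,0)): print(P,proj(k,BP_+BR@np.array(P,float)).round(1))
```

```text
[ 566.3 -159.3  172.5] [-0.657 -0.057 -0.824  0.142  0.563 -0.579] 23.35 sensor in bed [ -3.6   7.1 113.7] [[-1.0, 0.004, 0.015], [-0.005, -1.0, -0.016], [0.015, -0.016, 1.0]]
[0.55, -0.72, 0.23, 0.49, -0.86, -0.8]
[3.42, -0.77, 1.1, 0.49, -0.86, -0.8]
[5.81, -0.81, 1.83, 0.49, -0.86, -0.8]
[7.25, -0.83, 2.26, 0.49, -0.86, -0.8]
[8.01, -0.84, 2.49, 0.49, -0.86, -0.8]
bed [([241.0, 72.8], 0.91)]
stop [([243.2, 105.3], 0.79)]
sensor [([258.1, 246.6], 0.78)]
[([246.0, 119.0], 1340), ([3.0, 219.0], 75), ([134.0, 234.0], 93), ([45.0, 246.0], 224), ([96.0, 247.0], 211)]
(67, -29, 20) [213.9 128.4]
(67, 29, 20) [278.7 127.4]
(67, 0, 0) [245.9 105.3]
```

Request:
carry_out:
  increments:
    - [0.5,-0.7,0.2,0.5,-0.9,-0.8]
    - [2.5,-0.75,0.8,0.5,-0.9,-0.8]
    - [4.3,-0.8,1.4,0.5,-0.9,-0.8]
    - [5.3,-0.8,1.7,0.5,-0.9,-0.8]
    - [5.8,-0.8,1.8,0.5,-0.9,-0.8]

```text
time_s: 24.18
tcp_pos: [552.6, -174.4, 128.7]
orientation: [[-0.635, -0.134, 0.761], [-0.098, 0.991, 0.093], [-0.766, -0.015, -0.642]]
ft_force: [0.5, 0.3, -4.3]
gripper_width: 49.0
grasp_force: 94.9
```

Request:
carry_out:
  increments:
    - [0,0,0,0,0,0]
    - [0,0,0,0,0,0]

```text
time_s: 24.42
tcp_pos: [552.4, -174.5, 128.9]
orientation: [[-0.635, -0.134, 0.761], [-0.098, 0.991, 0.093], [-0.766, -0.015, -0.642]]
ft_force: [0.4, -0.6, -4.0]
gripper_width: 49.0
grasp_force: 94.9
```

Run:
```python
from place import *
from bench import snapshot
s=rec();p0=np.array(s['tcp_pos']);R0=np.array(s['orientation'])
print(p0.round(1),s['time_s'],'sensor in bed',(BR.T@(p0+R0@gc-BP_)).round(1),(BR.T@R0@gR).round(3).tolist())
incs(p0,R0,[tgt(-3,h) for h in(25,16,10,5,2)])
k,o=look(['bed','stop','sensor','black_end'],'pics/w9.png')
print('pred stop',proj(k,BP_+BR@np.array([67,0,0.])).round(1),'blackend',proj(k,p0+R0@(gc+gR@[-65,0,18])).round(1))
b=snapshot('side')[180:280,210:310];c=snapshot('scene')[210:310,220:320]
im=cv2.imread('pics/w9.png')
cv2.imwrite('pics/v9.png',np.hstack([cv2.resize(im[40:340,106:406],(400,400)),cv2.resize(np.vstack([b,c]),(200,400),interpolation=cv2.INTER_CUBIC)]))
```

```text
[ 552.4 -174.5  128.9] 24.425 sensor in bed [ 0.4 -6.1 68.4] [[-1.0, -0.002, -0.018], [0.002, -1.0, 0.016], [-0.018, 0.016, 1.0]]
[2.49, 0.65, 0.3, -0.37, 1.03, 0.84]
[3.36, 0.66, 0.54, -0.37, 1.03, 0.84]
[3.94, 0.67, 0.69, -0.37, 1.03, 0.84]
[4.42, 0.68, 0.82, -0.37, 1.03, 0.84]
[4.71, 0.69, 0.9, -0.37, 1.03, 0.84]
bed [([265.9, 139.8], 0.89)]
stop [([265.7, 153.7], 0.72)]
sensor [([258.6, 249.8], 0.7), ([262.3, 151.1], 0.4)]
black_end []
pred stop [264.7 153. ] blackend [256.3 251.8]
```

Request:
carry_out:
  increments:
    - [0.6,0.3,0.1,-0.2,0.5,0.4]
    - [1.3,0.6,0.2,-0.4,1,0.8]
    - [2.5,0.65,0.3,-0.4,1,0.8]
    - [3.3,0.65,0.5,-0.4,1,0.8]
    - [3.9,0.65,0.7,-0.4,1,0.8]

```text
time_s: 25.4
tcp_pos: [530.6, -170.5, 92.4]
orientation: [[-0.652, -0.129, 0.747], [-0.083, 0.992, 0.099], [-0.754, 0.002, -0.657]]
ft_force: [-0.2, 0.4, -4.2]
gripper_width: 48.9
grasp_force: 94.9
```

Request:
carry_out:
  increments:
    - [0,0,0,0,0,0]
    - [0,0,0,0,0,0]
    - [0,0,0,0,0,0]

```text
time_s: 25.78
tcp_pos: [531.7, -170.9, 93.9]
orientation: [[-0.651, -0.13, 0.748], [-0.085, 0.992, 0.099], [-0.755, 0.001, -0.656]]
ft_force: [-0.2, -0.8, -3.4]
gripper_width: 48.7
grasp_force: 94.9
```

Run:
```python
from place import *
from bench import snapshot
s=rec();p0=np.array(s['tcp_pos']);R0=np.array(s['orientation'])
print(p0.round(1),s['time_s'],'sensor in bed',(BR.T@(p0+R0@gc-BP_)).round(1),(BR.T@R0@gR).round(3).tolist())
incs(p0,R0,[tgt(-3,h) for h in(10,5,2,1,0,-1)])
k,o=look(['bed','stop','sensor','black_end'],'pics/w10.png')
print('pred stop',proj(k,BP_+BR@np.array([67,0,0.])).round(1),'blackend',proj(k,p0+R0@(gc+gR@[-65,0,18])).round(1))
b=snapshot('side')[180:280,210:310];c=snapshot('scene')[210:310,220:320]
im=cv2.imread('pics/w10.png')
cv2.imwrite('pics/v10.png',np.hstack([cv2.resize(im[40:340,106:406],(500,500)),cv2.resize(np.vstack([b,c]),(250,500),interpolation=cv2.INTER_CUBIC)]))
```

```text
[ 531.7 -170.9   93.9] 25.775 sensor in bed [-2.9  0.1 27.7] [[-1.0, 0.001, 0.0], [-0.001, -1.0, -0.0], [0.0, -0.0, 1.0]]
[-0.03, -0.01, -0.01, 0.05, -0.01, 0.0]
[0.45, -0.01, 0.12, 0.05, -0.01, 0.0]
[0.74, -0.01, 0.21, 0.05, -0.01, 0.0]
[0.84, -0.01, 0.23, 0.05, -0.01, 0.0]
[0.93, -0.01, 0.26, 0.05, -0.01, 0.0]
[1.03, -0.01, 0.29, 0.05, -0.01, 0.0]
bed [([254.7, 207.9], 0.77)]
stop [([258.1, 198.2], 0.81)]
sensor [([255.2, 248.9], 0.78)]
black_end []
pred stop [256.2 200.2] blackend [256.3 251.8]
```

Request:
carry_out:
  increments:
    - [0.25,0,0.07,0,0,0]
    - [0.5,0,0.14,0,0,0]
    - [0.7,0,0.2,0,0,0]
    - [0.7,0,0.2,0,0,0]

```text
time_s: 26.62
tcp_pos: [527.9, -170.9, 86.4]
orientation: [[-0.652, -0.13, 0.747], [-0.084, 0.992, 0.099], [-0.754, 0.002, -0.657]]
ft_force: [0.6, -0.4, -4.0]
gripper_width: 48.6
grasp_force: 94.9
```

Request:
carry_out:
  increments:
    - [0.1,0,0.03,0,0,0]
    - [0.1,0,0.03,0,0,0]

```text
time_s: 26.88
tcp_pos: [527.7, -171.1, 85.8]
orientation: [[-0.651, -0.13, 0.748], [-0.084, 0.992, 0.099], [-0.754, 0.001, -0.657]]
ft_force: [-1.1, -0.7, -4.2]
gripper_width: 48.8
grasp_force: 94.9
```

Request:
carry_out:
  increments:
    - [0.1,0,0.03,0,0,0]
    - [0.1,0,0.03,0,0,0]

```text
time_s: 27.12
tcp_pos: [527.3, -171.1, 84.8]
orientation: [[-0.651, -0.13, 0.748], [-0.084, 0.992, 0.099], [-0.754, 0.001, -0.657]]
ft_force: [-0.4, 0.0, -4.3]
gripper_width: 49.5
grasp_force: 94.9
```

Request:
carry_out:
  increments:
    - [0.1,0,0.03,0,0,0]
    - [0.1,0,0.03,0,0,0]

```text
time_s: 27.38
tcp_pos: [526.9, -171.2, 84.0]
orientation: [[-0.651, -0.13, 0.748], [-0.084, 0.992, 0.099], [-0.754, 0.001, -0.657]]
ft_force: [-0.2, 0.8, -4.2]
gripper_width: 49.2
grasp_force: 94.9
```

Request:
carry_out:
  increments:
    - [0.08,0,0.02,0,0,0]
    - [0.08,0,0.02,0,0,0]

```text
time_s: 27.62
tcp_pos: [527.0, -171.3, 83.8]
orientation: [[-0.65, -0.13, 0.749], [-0.085, 0.991, 0.099], [-0.755, 0.001, -0.656]]
ft_force: [-0.2, 0.8, -1.9]
gripper_width: 49.3
grasp_force: 94.8
```

Request:
carry_out:
  increments:
    - [0.07,0,0.02,0,0,0]
    - [0.07,0,0.02,0,0,0]

```text
time_s: 27.88
tcp_pos: [527.1, -171.4, 83.6]
orientation: [[-0.649, -0.131, 0.749], [-0.085, 0.991, 0.099], [-0.756, 0.0, -0.655]]
ft_force: [0.5, 1.9, 1.5]
gripper_width: 49.2
grasp_force: 94.9
```

Run:
```python
from place import *
from bench import snapshot,monitor
s=rec();p0=np.array(s['tcp_pos']);R0=np.array(s['orientation'])
print(p0.round(1),s['time_s'],'sensor in bed',(BR.T@(p0+R0@gc-BP_)).round(1),np.round(monitor.state()['ft_force'],1))
im=snapshot('wrist');b=snapshot('side')[180:280,210:310];c=snapshot('scene')[210:310,220:320]
cv2.imwrite('pics/v10.png',np.hstack([cv2.resize(im[40:340,106:406],(500,500)),cv2.resize(np.vstack([b,c]),(250,500),interpolation=cv2.INTER_CUBIC)]))
```

```text
[ 527.1 -171.4   83.6] 27.875 sensor in bed [-2.8  0.2 16.4] [0.5 1.9 1.5]
```

View pics/v10.png

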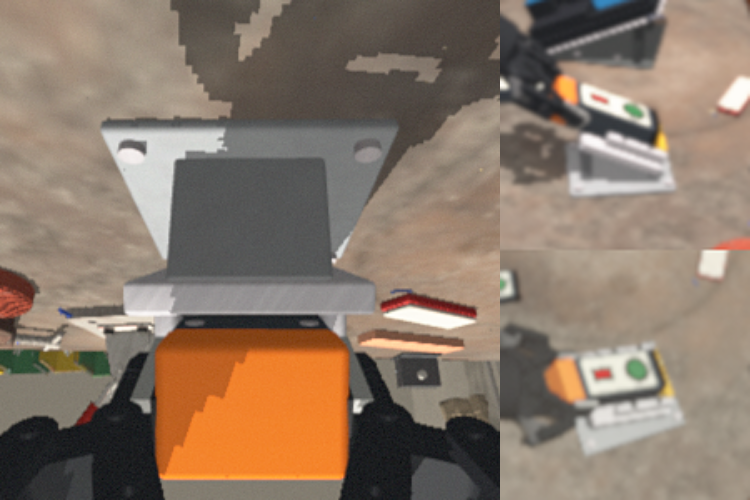

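The picture shows the sensor windows up in the cradle, its black end by the yellow stop, centred between the cheeks and touching the bed. I'll release it and back off.

Request:
carry_out:
  increments:
    - [0,0,0,0,0,0]
    - [0,0,0,0,0,0]
    - [0,0,0,0,0,0]
    - [0,0,0,0,0,0]
    - [0,0,0,0,0,0]
  claw: 100

```text
time_s: 28.65
tcp_pos: [526.2, -171.3, 82.5]
orientation: [[-0.651, -0.13, 0.748], [-0.084, 0.992, 0.099], [-0.754, 0.001, -0.657]]
ft_force: [-0.2, 0.2, -0.2]
gripper_width: 85.2
grasp_force: 0.0
```

Request:
carry_out:
  increments:
    - [0,0,-1.5,0,0,0]
    - [0,0,-3,0,0,0]
    - [0,0,-5,0,0,0]
    - [0,0,-7,0,0,0]
    - [0,0,-9,0,0,0]

```text
time_s: 29.28
tcp_pos: [458.4, -180.1, 142.0]
orientation: [[-0.651, -0.13, 0.748], [-0.084, 0.992, 0.099], [-0.754, 0.001, -0.657]]
ft_force: [-0.2, 0.6, 0.4]
gripper_width: 85.6
grasp_force: 0.0
```

Request:
carry_out:
  increments:
    - [-2,0,-1,0,0,0]
    - [-4,0,-2,0,0,0]
    - [-6,0,-2,0,0,0]
    - [-6,0,-2,0,0,0]

```text
time_s: 29.78
tcp_pos: [484.5, -177.7, 201.8]
orientation: [[-0.649, -0.131, 0.749], [-0.087, 0.991, 0.098], [-0.756, -0.002, -0.655]]
ft_force: [0.9, -0.1, 0.2]
gripper_width: 85.1
grasp_force: 0.0
```

Run:
```python
from place import *
from bench import snapshot,monitor,get_calibration,landmark_of
s=rec();print(np.round(s['tcp_pos'],1),s['time_s'])
for cam in('scene','side','wrist'):
    k=get_calibration(cam);im=snapshot(cam);cv2.imwrite(f'pics/end_{cam}.png',im)
    print(cam,'pred centre',proj(k,BP_+BR@[2,0,18.]).round(1),'black_end',proj(k,BP_+BR@[67,0,36.]).round(1))
    for l in('sensor','black_end','stop'): print(l,[(np.round(x['centre'],1).tolist(),round(x['confidence'],2)) for x in landmark_of(l,cam)])
    h=cv2.cvtColor(im,cv2.COLOR_BGR2HSV);m=cv2.inRange(h,(5,150,110),(19,255,255));n,L,st,ce=cv2.connectedComponentsWithStats(m)
    print('orange',[(ce[i].round(1).tolist(),int(st[i][4])) for i in range(1,n) if st[i][4]>25],'pred orange top',[proj(k,BP_+BR@np.array(p,float)).round(1).tolist() for p in((-63,-25,36),(-63,25,36),(-50,-25,36),(-50,25,36))])
```

```text
[ 484.5 -177.7  201.8] 29.775
scene pred centre [263.8 261.2] black_end [285.6 255.9]
sensor [([258.0, 263.0], 0.73), ([212.6, 226.4], 0.5)]
black_end [([285.8, 253.5], 0.87), ([231.0, 225.3], 0.53), ([199.1, 143.4], 0.47)]
stop [([280.1, 260.7], 0.84)]
orange [([299.0, 105.3], 265), ([317.5, 113.2], 145), ([300.4, 123.3], 47), ([316.7, 129.8], 80), ([309.4, 142.1], 48), ([245.7, 263.6], 184)] pred orange top [[249.0, 269.6], [243.6, 253.0], [253.1, 269.0], [247.7, 252.5]]
side pred centre [252.8 225.7] black_end [274.8 227.9]
sensor [([218.7, 220.1], 0.83)]
black_end [([269.4, 229.0], 0.79), ([229.1, 214.0], 0.55), ([234.6, 188.0], 0.36)]
stop [([274.5, 240.4], 0.91)]
orange [([318.4, 172.4], 545), ([204.9, 215.5], 30), ([234.3, 219.6], 168), ([313.7, 279.2], 63), ([308.7, 293.6], 426)] pred orange top [[235.8, 218.0], [235.0, 209.4], [240.0, 219.5], [239.0, 210.9]]
wrist pred centre [255.4 141.1] black_end [255.5 163.9]
sensor [([258.0, 138.4], 0.62)]
black_end [([464.7, 48.4], 0.66)]
stop []
orange [([255.8, 127.5], 3494), ([109.2, 151.4], 1490), ([458.7, 206.3], 564), ([485.8, 222.6], 53)] pred orange top [[221.8, 152.8], [288.5, 152.6], [223.8, 154.5], [286.7, 154.3]]
```

Run:
```python
from place import *
from bench import get_calibration
k=get_calibration('wrist');im=cv2.imread('pics/end_wrist.png')
m=cv2.inRange(cv2.cvtColor(im,cv2.COLOR_BGR2HSV),(5,150,110),(19,255,255));n,L,st,ce=cv2.connectedComponentsWithStats(m)
i=max(range(1,n),key=lambda i:st[i][4]);ys,xs=np.where(L==i);P=np.column_stack([xs,ys]).astype(np.float32)
print('obs box',st[i],cv2.approxPolyDP(cv2.convexHull(P),3,True).reshape(-1,2).tolist())
for x in(-8,-3,2):
    print(x,[proj(k,BP_+BR@np.array([x-65,y,z],float)).round(1).tolist() for y in(-25,25) for z in(0,36)])
# scene / side white panel + orange extents
for cam,c in(('scene',(245.7,263.6)),('side',(234.3,219.6))):
    kk=get_calibration(cam);im=cv2.imread(f'pics/end_{cam}.png');m=cv2.inRange(cv2.cvtColor(im,cv2.COLOR_BGR2HSV),(5,130,90),(19,255,255));n,L,st,ce=cv2.connectedComponentsWithStats(m)
    i=min(range(1,n),key=lambda i:np.hypot(*(ce[i]-c)));ys,xs=np.where(L==i);P=np.column_stack([xs,ys]).astype(np.float32)
    print(cam,cv2.approxPolyDP(cv2.convexHull(P),1.5,True).reshape(-1,2).tolist())
    for x in(-8,-3,2): print(x,[proj(kk,BP_+BR@np.array([x-65,y,z],float)).round(1).tolist() for y in(-25,25) for z in(0,36)])
```

```text
obs box [ 222  102   69   53 3494] [[289.0, 150.0], [283.0, 154.0], [226.0, 153.0], [222.0, 148.0], [223.0, 104.0], [287.0, 102.0]]
-8 [[220.3, 98.9], [220.7, 150.1], [291.0, 98.8], [290.8, 150.0]]
-3 [[221.2, 100.9], [221.6, 150.9], [290.1, 100.8], [289.9, 150.8]]
2 [[222.0, 102.8], [222.4, 151.6], [289.3, 102.8], [289.1, 151.6]]
scene [[246.0, 274.0], [242.0, 273.0], [238.0, 260.0], [243.0, 254.0], [247.0, 253.0], [253.0, 270.0]]
-8 [[240.7, 275.5], [245.8, 270.1], [235.6, 259.1], [240.4, 253.4]]
-3 [[242.3, 275.3], [247.4, 269.9], [237.2, 258.9], [242.0, 253.2]]
2 [[243.9, 275.0], [249.0, 269.6], [238.7, 258.7], [243.6, 253.0]]
side [[235.0, 229.0], [229.0, 226.0], [228.0, 221.0], [230.0, 214.0], [234.0, 210.0], [239.0, 212.0], [240.0, 221.0]]
-8 [[227.6, 226.8], [232.6, 216.9], [227.0, 218.0], [231.9, 208.3]]
-3 [[229.2, 227.4], [234.2, 217.5], [228.6, 218.5], [233.4, 208.9]]
2 [[230.7, 227.9], [235.8, 218.0], [230.1, 219.1], [235.0, 209.4]]
```

All three cameras place the sensor flat and centred, at x between about -4 and 2 mm in the bed frame, and the robot is clear. Handing in.

```bash
python3 -c "
from bench import job; print(job.sign_off())"
```

```text
the job is handed in; nothing more can be done
None
```

The sensor was tilted out from under the lip, turned over by way of a stand on its black end, and laid windows up in the cradle, black end at the yellow stop; the job is handed in at about 30 s, and no verdict was returned.

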